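# Tip the walnuts into the canister and put the lid on

### The job

Put the walnuts away: tip all five out of the red mug into the white canister, so that they land in it while the mug is tipped, and close the canister with its wooden lid, properly seated. Stand the empty mug upright with its whole base on the blue mat; set the mug and lid down rather than dropping them, and leave the other things where they are.

Things in the scene. Friction and masses are not known exactly. Their poses are not given: they have to be found in the camera images.
- mug: Red mug holding five walnuts, loose, about 0.28 kg empty. 90 mm tall, outer radius 35 mm at the base and 40 mm at the rim, wall 4 mm, floor 5 mm. Origin: centre of its underside; z up along its axis; its D-shaped handle sticks out along its +x.
- mug_handle (a point): Grip point on the mug's handle, at x = 70, z = 66 mm in the mug's frame. The handle is a square-edged 12 mm bar (12 mm wide along the mug's y): a level top leg (centre z = 70) from the wall to x = 80, an upright outer leg (centre x = 74) from z = 22 to 76, and a level bottom leg (centre z = 28).
- canister: White open round canister, fixed to the counter: outer radius 75 mm, 75 mm tall, wall 4 mm (inner radius 71), floor 5 mm. Origin: centre of its underside, on the counter; z up.
- lid: Round wooden lid of the canister, loose, about 0.2 kg, lying right way up on the counter. Origin: centre of its underside. A plug of radius 65 mm, 8 mm deep at the bottom fits inside the canister (6 mm play); above it a disc of radius 78 mm, 10 mm thick, rests on the rim; so when seated its origin is 67 mm above the canister's origin. Knob on top.
- lid_knob (a point): Grip point in the lid's knob, 35 mm above the lid's origin. The dark wood knob is 22 to 26 mm in diameter and reaches from 18 to 48 mm above the origin.
- mat: Round blue mat, fixed, radius 62 mm, 5 mm thick. Origin: centre of its underside, on the counter.
- walnut0: Walnut in its shell, 28 mm thick and 34 mm long, about 15 g; origin at its centre. Starts in the mug.
- walnut1: Walnut in its shell, 28 mm thick and 34 mm long, about 15 g; origin at its centre. Starts in the mug.
- walnut2: Walnut in its shell, 28 mm thick and 34 mm long, about 15 g; origin at its centre. Starts in the mug.
- walnut3: Walnut in its shell, 28 mm thick and 34 mm long, about 15 g; origin at its centre. Starts in the mug.
- walnut4: Walnut in its shell, 28 mm thick and 34 mm long, about 15 g; origin at its centre. Starts in the mug.
- spice_jar: Bystander: amber glass jar with green cap, 42 dia x 85 (mm). Origin: underside. To be left alone.
- salt_shaker: Bystander: small steel shaker, 40 dia x 72 (mm). Origin: underside. To be left alone.
- tomato_can: Bystander: can with green label, 66 dia x 100 (mm). Origin: underside. To be left alone.
- oil_bottle: Bystander: green glass bottle, 60 dia x 200 (mm). Origin: underside. To be left alone.
Not all that is in view belongs to the job. There is more than one size of the canister; the job needs the middle-sized.

How it is judged:
On the way:
1. all five walnuts are in the canister (centre below its rim, within 71 mm of its axis) while the mug is tipped more than 1.0 rad (horizontal distance between each of walnut0, walnut1, walnut2, walnut3, walnut4 and canister below 0.071 m and height (world z) of each of walnut0, walnut1, walnut2, walnut3, walnut4 below 0.075 m and angle between mug's own z axis and vertical above 1 rad), for 0.1 s.
At the end, for the whole second after the job is handed in: All walnuts inside the canister, centres below its rim; lid seated (origin 62 to 71 mm above the canister's, within 9 mm of its axis, level within 0.06 rad); mug upright (within 0.1 rad) on the mat, axis within 26 mm of its centre; mug and lid at rest (horizontal distance between each of walnut0, walnut1, walnut2, walnut3, walnut4 and canister below 0.071 m and height (world z) of each of walnut0, walnut1, walnut2, walnut3, walnut4 below 0.075 m and angle between mug's own z axis and vertical below 0.1 rad and horizontal distance between mug and mat below 0.026 m and z of mug in the frame of mat between 0.002 and 0.011 m and linear speed of each of mug, lid below 0.03 m/s and horizontal distance between lid and canister below 0.009 m and z of lid in the frame of canister between 0.062 and 0.071 m and angle between lid's own z axis and vertical below 0.06 rad); the robot touches nothing.
It fails at once if the mug is let go more than 30 mm above the counter (height (world z) of mug above 0.03 m and contact force between mug and the fingers below 0.05 N and contact force between mug and the arm below 0.05 N).
It fails at once if the lid is let go more than 20 mm above its seat on the canister (height (world z) of lid above 0.087 m and contact force between lid and the fingers below 0.05 N and contact force between lid and the arm below 0.05 N).
It fails at once if a bystander (spice jar, salt shaker, can, bottle) is moved more than 40 mm (distance of any of spice_jar, salt_shaker, tomato_can, oil_bottle from where it was at the start of the episode above 0.04 m).
It also fails if it takes over 72 s, if anything falls off the work surface, if the arm or the gripper's body presses on something with over 40 N, if the wrist force passes 120 N, or if a joint passes its speed limit or range.

### The arm

A 7-joint arm with a two-finger parallel gripper is mounted at the origin on the work surface. World frame = base frame: x ahead of the robot, y to its left, z up, the work surface at z = 0. Lengths are in m, angles in rad, forces in N, time in s.
With the tool pointing down it reaches from about 0.425 to 0.95 m from the base axis. Payload 16.7 kg.
Tool frame: the origin (TCP) lies midway between the tips of the shut fingers; the grasp point (between the pads) lies 19 mm behind it; z points along the fingers, y is the line along which they close (so a half turn about z gives the same grasp; the last joint's range is limited). The gripper opens to 94 mm and grips with 3 to 60 N. Pads are 16 mm wide; open, the fingers measure 119 mm over their backs; the gripper's body (75 mm by 177 mm) begins 78 mm behind the grasp point.
Start: joints at [-1.472, 0.426, 0.074, 1.606, -0.034, 1.111, -0.067], TCP at [0.166, 0.654, 0.205] pointing down, gripper open.
Joint ranges: [-2.85, 2.85], [-0.5, 2.14], [-1.23, 1.37], [0.21, 2.46], [-1.02, 4.16], [0.16, 2.05], [-2.73, 2.73]. Speed limits (rad/s): [1.89, 1.89, 2.39, 2.39, 3.01, 3.01, 3.01].

### API

Orientations are given as a unit quaternion [x, y, z, w].
In Python, from bench import env, camera, calibration gives the robot as it stands. The module is installed in compiled form; this text tells all that it offers.
- The arm moves only by the tool step_arm, never from a script. Its argument "commands" is one flat list of numbers, 7 for each row, row after row: the turn, a rotation vector about the tool's x, y, z in units of 360 degrees (1.0 is 360 degrees), then the shift along the tool's x, y, z in units of 0.2 m (1.0 is 0.2 m), then the opening, from 0 (shut) to 1 (fully open). A call has exactly 10 rows; each row is the pose to reach, as a shift and turn from the pose commanded when the call began, along the tool's axes at that moment, turning the shorter way round; what a row does not reach only later rows make up. A row lasts 1/8 s, in which the tool goes at most 62.5 mm and 10.7 degrees, less where a joint would pass 70% of its speed; a pose out of reach is approached as far as the arm can. A call with a number of a shift or a turn outside -1 to 1 is refused whole. A call with a gripper value outside its range is refused whole. The fingers move at their own pace and stop on an object; the grip force is fixed at half the most. Time passes only in rows, so rows that repeat a pose let the fingers close, or fill a call up. It gives the time, the measured TCP pose, the force, the opening and the grip force at its end, in the units of the state.
- env.state(): the state, without advancing time (a new reading comes with each control period).
- camera(name): name is "scene" or "side" or "wrist"; returns the picture (400x640x3 uint8, red, green, blue); there is no depth.
- calibration(name): a dict with "fx", "fy", "cx", "cy" (pixels), "k1" (the pictures are not rectified: a ray, as slopes to the right and down, at radius r is drawn at 1 + k1 r^2 times it, then the intrinsics apply), "extrinsics" (4x4, takes a point from camera to world coordinates); the wrist camera has in their place "hand_eye" (4x4, takes a point from camera to tool coordinates, whose origin is the TCP and whose axes are the flange's). Camera axes: x right, y up, looking along -z (the intrinsics and any distortion apply to the point x, -y, -z); pixel columns grow to the right and rows downward; lengths in m; the calibration is good to about 2 mm. A picture is of the moment at which its call begins: read the wrist's pose just before it. calibration takes no time and is no camera call.
- env.sign_off(): hands the job in; it is judged then, once.
The state is a dict: "time_s": time; "joints": joint angles; "joint_velocities": joint speeds; "joint_torque": joint torques, N m; "tcp_pos": TCP position; "tool_rot": TCP orientation; "ft_force": force on the tool from outside, world axes, zero at the start; "ft_torque": the same for the moment, N m; "finger_gap": finger opening in m; "finger_force": force on a finger pad.
Only numpy, scipy, OpenCV 4.12 (cv2) and the standard library are available. Lean on these libraries where they do the work, as an engineer would, in place of code of your own. Each camera call takes 0.05 s, during which the arm holds its last target. There are 200 camera calls.

## Working session

There is one attempt and no reset: what is moved stays moved. The work goes in short steps, Python scripts to look and compute and a tool call to move; the robot and the scene stay as the last step left them, time stands still between calls to the robot, and variables do not carry over. Pictures are saved under pics/ and viewed, at most 10 in all, crops included, and the job is handed in when it is done.

Besides the shell and the picture viewer there is one more tool, called after "Call:" as name(argument=value, ...) on one line, values as JSON. step_arm: Moves the arm, as the interface text tells. Its arguments: {"type":"object","properties":{"commands":{"type":"array"}},"required":["commands"]}

```bash
mkdir -p pics; cat > h.py <<'E'
import numpy as np, cv2
from bench import env, camera, calibration
from scipy.spatial.transform import Rotation as R
np.set_printoptions(precision=4,suppress=True)
def T_of(s):
    T=np.eye(4);T[:3,:3]=R.from_quat(s["tool_rot"]).as_matrix();T[:3,3]=s["tcp_pos"];return T
def snap(n,f):
    s=env.state();im=camera(n);cv2.imwrite(f"pics/{f}.png",im[:,:,::-1])
    np.save(f"pics/{f}.npy",T_of(s));return im
def ext(n,T=None):
    c=calibration(n);return c["extrinsics"] if "extrinsics" in c else T@np.array(c["hand_eye"])
def rays(n,px,T=None):
    c=calibration(n);E=np.array(ext(n,T));px=np.atleast_2d(np.float64(px))
    d=np.c_[(px[:,0]-c["cx"])/c["fx"],(px[:,1]-c["cy"])/c["fy"]];u=d.copy()
    for _ in range(20): u=d/(1+c["k1"]*(u**2).sum(1,keepdims=True))
    v=np.c_[u[:,0],-u[:,1],-np.ones(len(u))]@E[:3,:3].T
    return E[:3,3],v
def onz(n,px,z,T=None):
    o,v=rays(n,px,T);return o+v*((z-o[2])/v[:,2:3])
def proj(n,P,T=None):
    c=calibration(n);E=np.linalg.inv(ext(n,T));p=np.atleast_2d(P)@E[:3,:3].T+E[:3,3]
    u=np.c_[p[:,0],-p[:,1]]/-p[:,2:3];u=u*(1+c["k1"]*(u**2).sum(1,keepdims=True))
    return u*[c["fx"],c["fy"]]+[c["cx"],c["cy"]]
def delta(pos,Rm=None):
    "turn(units) and shift(units) from present pose to target"
    T=T_of(env.state());d=T[:3,:3].T@(np.array(pos)-T[:3,3])/0.2
    r=np.zeros(3) if Rm is None else R.from_matrix(T[:3,:3].T@Rm).as_rotvec()/(2*np.pi)
    return np.r_[r,d]
E
python3 - <<'E'
from h import *
a=snap("scene","s0");b=snap("side","d0");w=snap("wrist","w0")
cv2.imwrite("pics/all.png",cv2.resize(np.vstack([a,b]),(0,0),fx=.75,fy=.75)[:,:,::-1])
s=env.state();print(T_of(s),s["finger_gap"],s["ft_force"])
for n in("scene","side"):
    c=calibration(n);print(n,c["fx"],c["k1"],np.array(c["extrinsics"]))
print(calibration("wrist"))
E
```

```text
[[-0.9694  0.2453 -0.0002  0.1655]
 [ 0.2453  0.9694 -0.0009  0.6541]
 [-0.0001 -0.0009 -1.      0.205 ]
 [ 0.      0.      0.      1.    ]] 0.09392391605570886 [-0.3795  0.1808  0.3995]
scene 381.46967811148045 -0.0655687438552344 [[-0.1595 -0.6272  0.7624  1.2415]
 [ 0.9871 -0.1116  0.1148  0.0478]
 [ 0.0131  0.7709  0.6369  0.7164]
 [ 0.      0.      0.      1.    ]]
side 432.8417166852955 -0.04347703440013833 [[ 0.904   0.3194 -0.2841  0.1208]
 [-0.4274  0.687  -0.5876 -0.8344]
 [ 0.0075  0.6526  0.7576  1.0922]
 [ 0.      0.      0.      1.    ]]
{'fx': 322.0865924967889, 'fy': 322.0865924967889, 'cx': 315.18993469201394, 'cy': 207.3162466515474, 'k1': -0.0572699915830946, 'hand_eye': array([[ 0.0007,  0.9732,  0.2299,  0.0667],
       [ 1.    , -0.0004, -0.0011,  0.0012],
       [-0.0009,  0.2299, -0.9732, -0.1782],
       [ 0.    ,  0.    ,  0.    ,  1.    ]])}
```

View pics/s0.png

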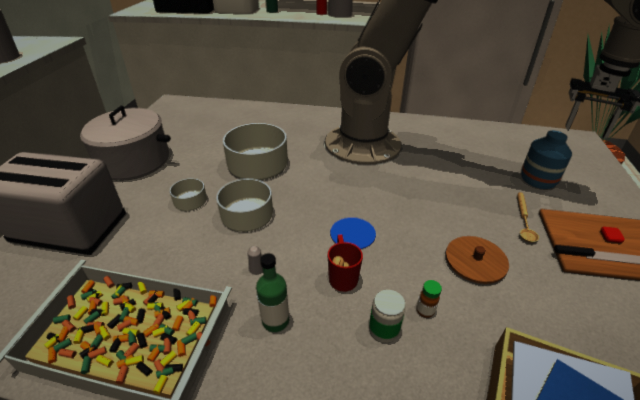

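View pics/d0.png

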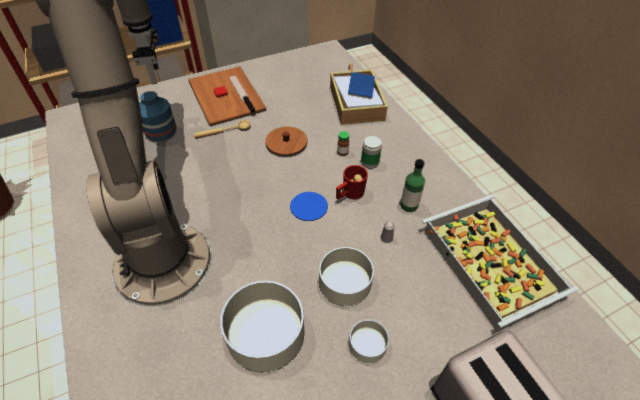

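Candidates in the scene view:
- Canister: large pot (256,150), middle (245,205), small (188,195). I choose the middle one.
- Mug: only the red mug (345,265), with its handle at (341,240) pointing towards the base. The red item at (612,235) is not a mug.
- Lid: the wooden disc with a knob (477,258). The pot lid at (122,130) and the cutting board are not it.
- Mat: the blue disc (353,233).

In the side view the canister is at (346,278), the mug at (355,182), the lid at (287,140) and the mat at (309,206).

```bash
cat > m.py <<'E'
from h import *
def circ(P,r0,r1,tol=.0015,n=4000,seed=0):
    g=np.random.default_rng(seed);best=(0,)
    for _ in range(n):
        a=P[g.choice(len(P),3,replace=False)]
        A=np.c_[2*a,np.ones(3)]
        if abs(np.linalg.det(A))<1e-7: continue
        x=np.linalg.solve(A,(a**2).sum(1));r=np.sqrt(max(0,x[2]+x[0]**2+x[1]**2))
        if not r0<r<r1: continue
        k=abs(np.hypot(*(P-x[:2]).T)-r)<tol
        if k.sum()>best[0]: best=(k.sum(),x[:2],r,k)
    k=best[3];A=np.c_[2*P[k],np.ones(k.sum())]
    x=np.linalg.lstsq(A,(P[k]**2).sum(1),rcond=None)[0]
    return x[:2],np.sqrt(x[2]+x[0]**2+x[1]**2),best[0]
def edges(im,roi,lo=40,hi=100):
    x0,y0,x1,y1=roi;e=cv2.Canny(np.ascontiguousarray(im[y0:y1,x0:x1]),lo,hi)
    y,x=np.nonzero(e);return np.c_[x+x0,y+y0]
E
python3 - <<'E'
from m import *
im={n:cv2.imread(f"pics/{f}.png")[:,:,::-1] for n,f in(("scene","s0"),("side","d0"))}
roi=dict(can=((210,172,282,235),(312,242,382,310),.075,.070,.080),
 mug=((320,235,368,295),(335,162,372,202),.09,.035,.043),
 lid=((440,230,514,285),(260,122,312,162),.018,.072,.084),
 mat=((325,213,380,254),(286,188,332,224),.005,.057,.067))
for k,(a,b,z,r0,r1) in roi.items():
    for n,q in(("scene",a),("side",b)):
        P=onz(n,edges(im[n],q),z)[:,:2]
        print(k,n,*circ(P,r0,r1,.0015))
for n,q in(("scene",roi["mug"][0]),("side",roi["mug"][1])):
    h=cv2.cvtColor(np.ascontiguousarray(im[n]),cv2.COLOR_RGB2HSV);m=((h[...,0]<8)|(h[...,0]>172))&(h[...,1]>170)&(h[...,2]>40)
    y,x=np.nonzero(m);k=(x>q[0]-8)&(x<q[2]+8)&(y>q[1]-8)&(y<q[3]+8)
    np.save(f"pics/mug_{n}.npy",np.c_[x,y][k]);print(n,k.sum())
    W=onz(n,np.c_[x,y][k],.076)[:,:2]; print("x-min",W[W[:,0].argmin()],"y-max",W[W[:,1].argmax()])
A=im["scene"][170:300,200:400];B=im["side"][120:250,260:420]
cv2.imwrite("pics/crop.png",np.vstack([cv2.resize(A,(600,390)),cv2.resize(B,(600,488))])[:,:,::-1][:600*2])
cv2.imwrite("pics/crop.png",np.hstack([cv2.resize(im["scene"][215:300,310:380],(400,486)),cv2.resize(im["side"][150:220,325:383],(400,486))])[:,:,::-1])
E
```

```text
can scene [ 0.4661 -0.2929] 0.07063487744291402 91
can side [ 0.4588 -0.2976] 0.07243593686449087 118
mug scene [0.6516 0.0068] 0.039486525947050266 73
mug side [0.6496 0.0046] 0.03919998525366984 40
lid scene [0.5377 0.3317] 0.0772125743998767 149
lid side [0.5384 0.3317] 0.07780825873036552 63
mat scene [0.4868 0.0123] 0.06214094329362073 83
mat side [0.4853 0.0096] 0.062066026979792514 79
scene 994
x-min [ 0.5765 -0.011 ] y-max [0.6399 0.0453]
side 639
x-min [ 0.5568 -0.0511] y-max [0.6583 0.0538]
```

View pics/crop.png

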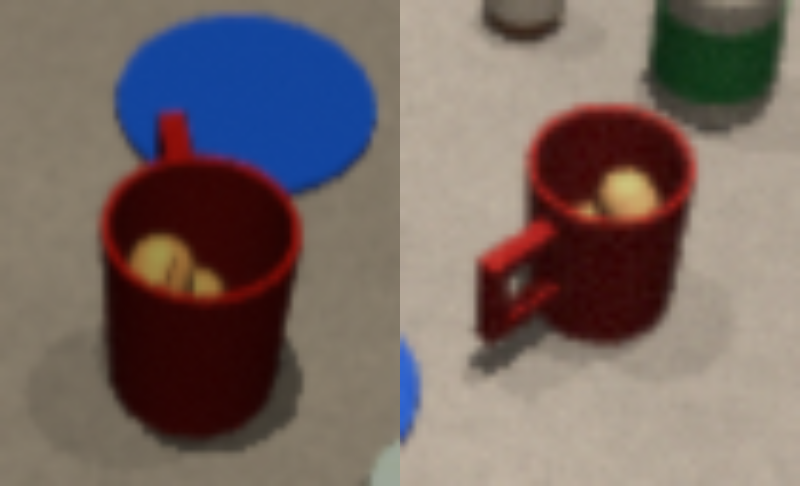

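The close crop confirms the red mug, with walnuts visible inside. The scene half shows the handle end's top corners at about (338,235) and (343,234.6), pointing at the base. Next I find the handle direction and plan the reach.

```bash
cat > plan.py <<'E'
from h import *
import json,sys
def cmd():  # commanded pose: stored, else measured
    return np.load("cmd.npy")
def tool(hdir,tilt):
    "tool x above handle dir, tilted: tool z = down*cos + (-hdir)*sin"
    h=np.array([np.cos(hdir),np.sin(hdir),0]);z=-np.cos(tilt)*np.array([0,0,1])-np.sin(tilt)*h
    y=np.cross([0,0,-1.],h);return np.c_[np.cross(y,z),y,z]
def plan(wps,T=None,save=True):
    "wps: (R,pos); prints round rows and follows the rounded result"
    T=cmd() if T is None else T
    for Rm,p in wps:
        p=np.array(p);d=T[:3,:3].T@(p-T[:3,3])/.2;r=R.from_matrix(T[:3,:3].T@Rm).as_rotvec()/(2*np.pi)
        v=np.r_[np.round(r,3),np.round(d,3)];n=max(np.linalg.norm(v[3:])*200/62.5,np.linalg.norm(v[:3])*360/10.7)
        print(v.tolist(),"rows>=%.1f"%n,"BIG" if abs(v).max()>1 else "")
        N=np.eye(4);N[:3,:3]=T[:3,:3]@R.from_rotvec(v[:3]*2*np.pi).as_matrix();N[:3,3]=T[:3,3]+T[:3,:3]@v[3:]*.2;T=N
    if save: np.save("cmd.npy",T)
def log():
    s=env.state();open("log.jsonl","a").write(json.dumps([list(s["joints"]),T_of(s).tolist()])+"\n")
    print(round(s["time_s"],2),np.array(s["tcp_pos"]),np.array(s["joints"]),"gap",round(s["finger_gap"],4),"F",np.array(s["ft_force"]),s["finger_force"]);return s
E
python3 - <<'E'
from plan import *
s=log();np.save("cmd.npy",T_of(s))
c=np.array([.6505,.0057])
e=onz("scene",[340.4,234.9],.076)[0,:2];print("handle end",e,np.linalg.norm(e-c),"dir",np.arctan2(*(e-c)[::-1]))
print("others",onz("scene",[[255,272],[274,328],[387,336],[428,313]],.0)[:,:2])
h=np.arctan2(*(e-c)[::-1]);hd=np.array([np.cos(h),np.sin(h)]);t=np.radians(40);Rg=tool(h,t)
g=np.r_[c+hd*.070,.066];tcp=g+Rg[:,2]*.019
pre=tcp-Rg[:,2]*.10
T0=T_of(s)
Rs=lambda f:R.from_matrix(T0[:3,:3])*R.from_rotvec(f*(R.from_matrix(T0[:3,:3].T@Rg)).as_rotvec())
print("pre",pre,"tcp",tcp)
plan([(Rs(.35).as_matrix(),[.29,.50,.25]),(Rs(.7).as_matrix(),[.42,.32,.25]),(Rg,[pre[0]-.03,pre[1]+.1,.23]),(Rg,pre)])
E
```

```text
0.15 [0.1655 0.6541 0.205 ] [-1.4725  0.4265  0.0738  1.6064 -0.0341  1.1108 -0.0671] gap 0.0939 F [-0.3795  0.1808  0.3995] 0.0
handle end [ 0.5764 -0.0125] 0.07626051853829477 dir -2.900410518065602
others [[ 0.6631 -0.2082]
 [ 0.8063 -0.1224]
 [ 0.7854  0.1167]
 [ 0.713   0.2052]]
pre [ 0.532  -0.0235  0.128 ] tcp [ 0.5944 -0.0081  0.0514]
[-0.01, -0.038, -0.026, -0.792, -0.594, -0.225] rows>=3.2 
[-0.009, -0.038, -0.026, -0.706, -0.846, 0.139] rows>=3.6 
[-0.008, -0.033, -0.023, -0.234, -1.253, 0.187] rows>=4.1 BIG
[-0.0, 0.0, 0.0, 0.309, -0.52, 0.408] rows>=2.3
```

Call:
step_arm(commands=[-0.002, -0.008, -0.005, -0.16, -0.12, -0.045, 1, -0.004, -0.015, -0.01, -0.32, -0.24, -0.09, 1, -0.006, -0.023, -0.016, -0.47, -0.36, -0.135, 1, -0.008, -0.03, -0.021, -0.63, -0.48, -0.18, 1, -0.01, -0.038, -0.026, -0.792, -0.594, -0.225, 1, -0.01, -0.038, -0.026, -0.792, -0.594, -0.225, 1, -0.01, -0.038, -0.026, -0.792, -0.594, -0.225, 1, -0.01, -0.038, -0.026, -0.792, -0.594, -0.225, 1, -0.01, -0.038, -0.026, -0.792, -0.594, -0.225, 1, -0.01, -0.038, -0.026, -0.792, -0.594, -0.225, 1])

```text
time_s: 1.4
tcp_pos: [0.2898, 0.5005, 0.2502]
tool_rot: [0.041, 0.992, 0.016, 0.122]
ft_force: [-0.8, 0.3, -0.4]
finger_gap: 0.0944
finger_force: 0.0
```

Call:
step_arm(commands=[-0.002, -0.008, -0.005, -0.14, -0.17, 0.028, 1, -0.004, -0.015, -0.01, -0.28, -0.34, 0.056, 1, -0.005, -0.023, -0.016, -0.42, -0.51, 0.083, 1, -0.007, -0.03, -0.021, -0.56, -0.68, 0.11, 1, -0.009, -0.038, -0.026, -0.706, -0.846, 0.139, 1, -0.009, -0.038, -0.026, -0.706, -0.846, 0.139, 1, -0.009, -0.038, -0.026, -0.706, -0.846, 0.139, 1, -0.009, -0.038, -0.026, -0.706, -0.846, 0.139, 1, -0.009, -0.038, -0.026, -0.706, -0.846, 0.139, 1, -0.009, -0.038, -0.026, -0.706, -0.846, 0.139, 1])

```text
time_s: 2.65
tcp_pos: [0.4198, 0.3206, 0.2502]
tool_rot: [-0.041, 0.969, 0.029, 0.241]
ft_force: [0.5, 0.2, 0.6]
finger_gap: 0.0938
finger_force: 0.0
```

Tracking is accurate, so I plan the rest from the measured pose.

```bash
python3 - <<'E'
from plan import *
s=log();T0=T_of(s)
h=-2.9004;Rg=tool(h,np.radians(40))
Rm=(R.from_matrix(T0[:3,:3])*R.from_rotvec(.6*R.from_matrix(T0[:3,:3].T@Rg).as_rotvec())).as_matrix()
plan([(Rm,[.475,.13,.22]),(Rg,[.532,-.0235,.128])],T0)
E
```

```text
2.65 [0.4198 0.3206 0.2502] [-1.2984 -0.0854  0.2542  2.2164  0.5832  0.7675  0.2374] gap 0.0938 F [0.533  0.2415 0.6015] 0.0
[-0.005, -0.02, -0.014, -0.109, -0.98, 0.188] rows>=3.2 
[-0.003, -0.013, -0.009, 0.146, -0.814, 0.444] rows>=3.0
```

Call:
step_arm(commands=[-0.001, -0.004, -0.003, -0.022, -0.2, 0.038, 1, -0.002, -0.008, -0.006, -0.044, -0.39, 0.075, 1, -0.003, -0.012, -0.008, -0.065, -0.59, 0.113, 1, -0.004, -0.016, -0.011, -0.087, -0.78, 0.15, 1, -0.005, -0.02, -0.014, -0.109, -0.98, 0.188, 1, -0.005, -0.02, -0.014, -0.109, -0.98, 0.188, 1, -0.005, -0.02, -0.014, -0.109, -0.98, 0.188, 1, -0.005, -0.02, -0.014, -0.109, -0.98, 0.188, 1, -0.005, -0.02, -0.014, -0.109, -0.98, 0.188, 1, -0.005, -0.02, -0.014, -0.109, -0.98, 0.188, 1])

```text
time_s: 3.9
tcp_pos: [0.4748, 0.1306, 0.2201]
tool_rot: [-0.086, 0.949, 0.037, 0.302]
ft_force: [-0.6, 0.3, 0.5]
finger_gap: 0.0939
finger_force: 0.0
```

Call:
step_arm(commands=[-0.001, -0.003, -0.002, 0.03, -0.16, 0.09, 1, -0.001, -0.005, -0.004, 0.06, -0.33, 0.18, 1, -0.002, -0.008, -0.005, 0.09, -0.49, 0.27, 1, -0.002, -0.01, -0.007, 0.12, -0.65, 0.36, 1, -0.003, -0.013, -0.009, 0.146, -0.814, 0.444, 1, -0.003, -0.013, -0.009, 0.146, -0.814, 0.444, 1, -0.003, -0.013, -0.009, 0.146, -0.814, 0.444, 1, -0.003, -0.013, -0.009, 0.146, -0.814, 0.444, 1, -0.003, -0.013, -0.009, 0.146, -0.814, 0.444, 1, -0.003, -0.013, -0.009, 0.146, -0.814, 0.444, 1])

```text
time_s: 5.15
tcp_pos: [0.5189, -0.0067, 0.1727]
tool_rot: [-0.096, 0.944, 0.046, 0.312]
ft_force: [0.9, 0.1, -0.5]
finger_gap: 0.0942
finger_force: 0.0
```

```bash
python3 - <<'E'
from plan import *
s=log();T=T_of(s);print(T[:3,:3])
im=snap("wrist","w1")
h=cv2.cvtColor(np.ascontiguousarray(im),cv2.COLOR_RGB2HSV)
g=np.array([.5825,-.011,.066]);print("expect grip px",proj("wrist",g,T),"mug rim c",proj("wrist",[.6505,.0057,.09],T), "end",proj("wrist",[.5735,-.0135,.076],T))
E
```

```text
5.15 [ 0.5189 -0.0067  0.1727] [-0.0741 -0.0345  0.0612  2.4612 -1.0204  0.1625  2.7297] gap 0.0942 F [ 0.8873  0.062  -0.5489] 0.0
[[-0.7865 -0.2093  0.5811]
 [-0.1515  0.9775  0.1471]
 [-0.5988  0.0277 -0.8004]]
expect grip px [[291.8856 187.9797]] mug rim c [[297.0672 249.5937]] end [[290.4974 188.9628]]
```

View pics/w1.png

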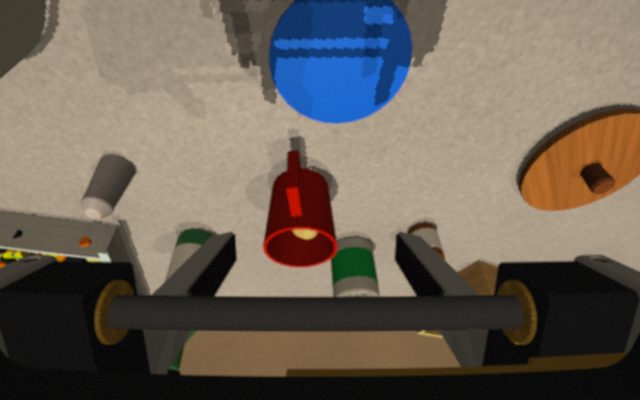

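The wrist view shows the handle at about (294,160–200), roughly where I expected it. The arm is cornered at joint limits, though, so the 40° tilt is too much this close to the base. I'll fit the arm's kinematics to the logged poses to choose a feasible tilt.

```bash
cat > kin.py <<'E'
from plan import *
from scipy.optimize import least_squares
def fk(q,p):
    b,z0,x0,L1,L2,L3,e1,e2,e3,f=p
    Rz=lambda a:R.from_euler("z",a).as_matrix();Ry=lambda a:R.from_euler("y",a).as_matrix()
    M=Rz(b+q[0]);P=np.array([0,0,z0]);P=P+M@[x0,0,0]
    M=M@Ry(q[1])@Rz(q[2]);P=P+M@[e1,0,L1]
    M=M@Ry(q[3])@Rz(q[4]);P=P+M@[e2,0,L2]
    M=M@Ry(q[5])@Rz(q[6]+f);P=P+M@[0,0,L3]+M@Rz(-q[6]-f)@[e3,0,0]
    return M,P
def load():
    return [(np.array(a),np.array(b)) for a,b in map(json.loads,open("log.jsonl"))]
def fit():
    D=load();best=None
    for b in np.arange(0,6.3,.8):
      for f in (0,1.57,3.14,-1.57):
        def res(p):
            o=[]
            for q,T in D:
                M,P=fk(q,p);o+=list(P-T[:3,3])+list(.3*R.from_matrix(M.T@T[:3,:3]).as_rotvec())
            return np.r_[o,1e-3*p[2],1e-3*p[6:9]]
        r=least_squares(res,[b,.35,0,.4,.4,.25,0,0,0,f],max_nfev=300)
        if best is None or r.cost<best.cost: best=r
    return best.x,abs(best.fun).max()
LO=np.array([-2.85,-.5,-1.23,.21,-1.02,.16,-2.73]);HI=np.array([2.85,2.14,1.37,2.46,4.16,2.05,2.73])
def ik(Rm,pos,p,q0,m=.05,n=12):
    best=None;g=np.random.default_rng(1)
    for i in range(n):
        s=q0 if i==0 else g.uniform(LO+.1,HI-.1)
        f=lambda q:np.r_[[*(10*(fk(q,p)[1]-pos))],3*R.from_matrix(fk(q,p)[0].T@Rm).as_rotvec(),.002*(q-q0)]
        r=least_squares(f,np.clip(s,LO+m,HI-m),bounds=(LO+m,HI-m),max_nfev=150)
        e=abs(r.fun[:6]).max();k=(e>.05,e if e>.05 else np.linalg.norm(r.x-q0))
        if best is None or k<best[0]: best=(k,r.x,e)
    return best[1],best[2]
E
python3 - <<'E'
from kin import *
p,e=fit();np.save("kin.npy",p);print(p,e)
s=env.state();q0=np.array(load()[2][0])
for t in (0,10,20,30,40):
    for up in (0,.1):
        Rg=tool(-2.9004,np.radians(t));g=np.array([.5825,-.011,.066])+Rg[:,2]*(.019-up)
        q,er=ik(Rg,g,p,q0);print(t,up,q,er)
E
```

```text
[-0.3192  0.8114 -0.4117  0.314  -0.3992  1.8252 -0.0379 -0.8214  0.3654
 -1.8401] 0.1431658621901986
0 0 [ 2.5314  1.116   1.0547  1.3201 -0.97    1.2446 -1.3758] 2.0372175060778828e-05
0 0.1 [ 2.3655  0.66    1.2881  1.7671 -0.6711  1.2431 -1.1694] 0.00022299101097789792
10 0 [ 2.6703  1.4211  0.7017  1.0905 -0.97    1.0965 -1.5108] 1.2041931934526549e-05
10 0.1 [ 2.4333  1.0553  0.8288  1.6444 -0.97    1.0731 -1.3441] 1.5175065469894727e-05
20 0 [ 1.7295  0.3518 -0.6667  2.3353  0.1351  0.2283  2.2783] 3.04267888582569e-05
20 0.1 [ 2.7541  0.5544 -1.18    2.1559  0.3525  0.6002  2.68  ] 0.043252875555370406
30 0 [-0.3157  0.6616  0.323   1.907   0.5855  0.21    0.6294] 2.1467756569474997e-05
30 0.1 [0.1677 0.3824 0.0959 2.0859 0.6043 0.21   0.9639] 2.107400248912846e-05
40 0 [-0.3639  0.6505  0.373   1.8922  1.2297  0.21   -0.0122] 2.3928695682312544e-05
40 0.1 [ 1.7991  1.3651 -1.0034  0.7861  0.4981  0.7976  2.68  ] 1.9879069096983446e-05
```

```bash
python3 - <<'E'
s=open('kin.py').read()
s=s.replace("def fk(q,p):\n    b,","SG=np.ones(7)\ndef fk(q,p):\n    q=np.asarray(q)*SG;b,")
a=s.index("def fit");b=s.index("LO=np")
s=s[:a]+'''def fit():
    import itertools
    D=load();best=None
    for sg in itertools.product((1,-1),repeat=4):
      SG[[0,2,4,6]]=sg
      for f in (0,1.57,3.14,-1.57):
        def res(p):
            o=[]
            for q,T in D:
                M,P=fk(q,p);o+=list(P-T[:3,3])+list(.3*R.from_matrix(M.T@T[:3,:3]).as_rotvec())
            return np.r_[o,1e-3*p[2],1e-3*p[6:9]]
        r=least_squares(res,[0,.35,0,.4,.4,.25,0,0,0,f],max_nfev=200)
        if best is None or r.cost<best[0].cost: best=(r,SG.copy())
    SG[:]=best[1];return best[0].x,abs(best[0].fun).max()
'''+s[b:]
open('kin.py','w').write(s)
E
cat > t.py <<'E'
from kin import *
p,e=fit();np.save("kin.npy",np.r_[p,SG]);print(p,SG,e)
q0=np.array(load()[1][0])
for t in (0,10,20,30,40):
    for up in (0,.1):
        Rg=tool(-2.9004,np.radians(t));g=np.array([.5825,-.011,.066])+Rg[:,2]*(.019-up)
        q,er=ik(Rg,g,p,q0);print(t,up,q,er)
E
time python3 t.py
```

```text
[-0.0748  0.3939 -0.0803  0.535   0.5656  0.4174 -0.0163  0.0157 -0.0492
  1.5039] [-1.  1. -1.  1. -1.  1. -1.] 0.013454457205488754
0 0 [-0.2458  0.4755  0.1938  1.8957 -0.1254  0.782   1.8361] 5.865917202537822e-06
0 0.1 [-0.4469  0.3511  0.3982  1.8617 -0.1634  0.9607  1.8434] 5.288993873678157e-06
10 0 [-0.1865  0.4055  0.1526  2.0383 -0.2054  0.5423  1.9362] 8.34482713837577e-06
10 0.1 [-0.5831  0.2365  0.5329  2.0528 -0.2437  0.7278  1.917 ] 7.199893812561117e-06
20 0 [ 0.11    0.3679 -0.1011  2.1676 -0.2754  0.2878  2.0933] 1.4014109309381762e-05
20 0.1 [-0.8274  0.1383  0.7571  2.2464 -0.3776  0.4798  2.037 ] 1.121539352366932e-05
30 0 [ 1.3039  0.6362 -1.0841  2.3389  1.3578  0.21    0.9435] 1.2106596812146367e-05
30 0.1 [-0.9498  0.0728  0.8567  2.41   -0.7635  0.2296  2.4195] 2.621133307913885e-05
40 0 [ 1.5057  0.8183 -1.1588  2.4087  2.2432  0.21    0.2806] 1.4616574474173571e-05
40 0.1 [-0.1522  0.1546  0.1591  2.41    4.11    0.21   -2.3664] 0.18642401683967802
real	0m23.839s
user	0m24.324s
sys	0m0.056s
```

```bash
python3 - <<'E'
from kin import *
k=np.load("kin.npy");p=k[:10];SG[:]=k[10:]
T=T_of(env.state())
Rg=tool(-2.9004,np.radians(15));g=np.array([.5825,-.011,.066])
plan([(Rg,[.535,0,.22]),(Rg,g-Rg[:,2]*.07),(Rg,g+Rg[:,2]*.019)],T)
q0=np.array([-.2,.4,.15,2.1,-.22,.4,2.0])
can=np.array([.4625,-.295,0]);mat=np.array([.486,.011,0])
for t in (10,20):
  for h in np.radians(range(-180,180,30)):
    hv=np.array([np.cos(h),np.sin(h),0]);Z=np.array([0,0,1.])
    o=[]
    for tip in np.radians([95,110]):
        xm=np.cos(tip)*hv+np.sin(tip)*Z;zm=np.cos(tip)*Z-np.sin(tip)*hv
        Rt=tool(h,np.radians(t)-tip);gp=can+hv*.015+Z*.09+.11*xm-.024*zm
        q,e=ik(Rt,gp+Rt[:,2]*.019,p,q0,n=4);o.append((e<.05,q))
    Rm=tool(h,np.radians(t));q,e=ik(Rm,mat+hv*.07+Z*.071+Rm[:,2]*.019,p,q0,n=4)
    print(t,round(np.degrees(h)),o[0][0],o[1][0],o[1][1] if o[1][0] else "","mat",e<.05,q if e<.05 else "")
E
```

```text
[0.002, 0.06, -0.006, -0.21, 0.022, -0.142] rows>=2.0 
[-0.0, 0.0, -0.0, -0.009, -0.11, 0.451] rows>=1.5 
[-0.0, 0.0, -0.0, 0.001, -0.0, 0.445] rows>=1.4 
10 -180 False False  mat True [-0.2543  0.1508  0.1232  2.3749 -0.0191  0.4428  1.4611]
10 -150 True True [-0.6604  1.5941  1.1255  1.2421  0.1228  2.      2.68  ] mat True [-0.1407  0.1816  0.176   2.3304 -0.2787  0.5068  2.368 ]
10 -120 True True [-0.7087  1.188   0.6108  1.6082  0.6647  1.7235  2.1999] mat True [ 1.3979  0.4091 -1.1278  2.2981  0.3215  0.6595  2.68  ]
10 -90 True True [-0.8787  1.0278  0.4999  2.0105  1.019   1.463   1.8574] mat False 
10 -60 False True [-1.0774  1.044   0.5066  2.3724  1.4188  1.2828  1.3738] mat False 
10 -30 False False  mat False 
10 0 True False  mat False 
10 30 True True [ 1.8172  1.0389 -0.493   1.9425 -0.97    1.5133  1.0935] mat True [-0.8608  0.592   0.706   1.8556 -0.3616  1.015  -1.0303]
10 60 True True [ 1.2702  1.089  -0.1494  1.5095 -0.9431  2.      0.977 ] mat True [-0.8874  0.503   0.5972  1.9406 -0.1917  0.9092 -0.7203]
10 90 True False  mat True [-0.8041  0.3851  0.4187  2.06
[... 530 characters left out ...]
0.0977  2.41    1.7763  1.5091  1.5151] mat False 
20 -30 False False  mat False 
20 0 False True [0.4742 0.8618 0.6515 2.41   4.11   1.9909 1.2521] mat False 
20 30 True True [ 1.8     0.8864 -0.4874  1.9932 -0.97    1.4225  1.038 ] mat True [-0.8826  0.7237  0.7482  1.7105 -0.3538  1.2273 -1.0525]
20 60 True True [ 1.1497  0.9695 -0.0039  1.5514 -0.97    1.952   1.0014] mat True [-1.0411  0.6317  0.7167  1.8428 -0.1866  1.0719 -0.7782]
20 90 True False  mat True [-1.0395  0.4628  0.5464  2.0236  0.1035  0.8725 -0.5877]
20 120 False False  mat True [-0.7961  0.2899  0.2578  2.221   0.4519  0.6729 -0.3781]
20 150 False False  mat True [-0.4804  0.1623  0.0864  2.4058  0.6463  0.4144  0.0832]
```

```bash
python3 - <<'E'
from plan import *
T=T_of(env.state())
Rg=tool(-2.9004,np.radians(10));g=np.array([.5825,-.011,.066])
plan([(Rg,[.545,-.008,.20])],T)
E
```

```text
[0.002, 0.074, -0.006, -0.183, -0.03, -0.038] rows>=2.5
```

Call:
step_arm(commands=[0, 0.015, 0, -0.04, -0.01, -0.01, 1, 0, 0.03, 0, -0.08, -0.015, -0.015, 1, 0.001, 0.045, -0.003, -0.12, -0.02, -0.02, 1, 0.002, 0.06, -0.005, -0.16, -0.03, -0.03, 1, 0.002, 0.074, -0.006, -0.183, -0.03, -0.038, 1, 0.002, 0.074, -0.006, -0.183, -0.03, -0.038, 1, 0.002, 0.074, -0.006, -0.183, -0.03, -0.038, 1, 0.002, 0.074, -0.006, -0.183, -0.03, -0.038, 1, 0.002, 0.074, -0.006, -0.183, -0.03, -0.038, 1, 0.002, 0.074, -0.006, -0.183, -0.03, -0.038, 1])

```text
time_s: 6.45
tcp_pos: [0.5442, -0.0061, 0.201]
tool_rot: [-0.121, 0.989, 0.011, 0.088]
ft_force: [-0.2, -0.1, 0.2]
finger_gap: 0.0935
finger_force: 0.0
```

```bash
python3 - <<'E'
from kin import *
s=log();T=T_of(s);print(T[:3,:3])
p,e=fit();np.save("kin.npy",np.r_[p,SG]);print(p,SG,e)
Rg=tool(-2.9004,np.radians(10));g=np.array([.5825,-.011,.066])
plan([(Rg,g-Rg[:,2]*.06),(Rg,g+Rg[:,2]*.019)],T)
E
```

```text
6.45 [ 0.5442 -0.0061  0.201 ] [-0.0108  0.1243 -0.0836  2.0337 -0.0239  0.8076  1.7376] gap 0.0935 F [-0.1862 -0.0774  0.2256] 0.0
[[-0.9548 -0.2422  0.1722]
 [-0.2382  0.9702  0.0438]
 [-0.1777  0.0008 -0.9841]]
[-0.0978  0.3711 -0.0259  0.5236  0.5342  0.3943 -0.0286  0.0226 -0.0403
  1.4812] [-1.  1. -1.  1. -1.  1. -1.] 0.0175760653914682
[0.0, 0.001, 0.001, -0.058, -0.07, 0.396] rows>=1.3 
[0.0, -0.0, -0.0, -0.001, -0.001, 0.395] rows>=1.3
```

Call:
step_arm(commands=[0, 0, 0, -0.029, -0.035, 0.2, 1, 0, 0.001, 0.001, -0.058, -0.07, 0.396, 1, 0, 0.001, 0.001, -0.058, -0.07, 0.396, 1, 0, 0.001, 0.001, -0.058, -0.07, 0.49, 1, 0, 0.001, 0.001, -0.058, -0.07, 0.59, 1, 0, 0.001, 0.001, -0.058, -0.07, 0.69, 1, 0, 0.001, 0.001, -0.058, -0.07, 0.79, 1, 0, 0.001, 0.001, -0.058, -0.07, 0.79, 1, 0, 0.001, 0.001, -0.058, -0.07, 0.79, 1, 0, 0.001, 0.001, -0.058, -0.07, 0.79, 1])

```text
time_s: 7.7
tcp_pos: [0.5865, -0.01, 0.0488]
tool_rot: [-0.118, 0.989, 0.011, 0.086]
ft_force: [0.3, -0.0, -0.8]
finger_gap: 0.0938
finger_force: 0.0
```

```bash
python3 - <<'E'
from plan import *
s=log();T=T_of(s)
a=snap("side","d1");b=snap("scene","s1");x,y=proj("side",[.59,0,.06])[0].astype(int);u,v=proj("scene",[.59,0,.06])[0].astype(int)
print(x,y,u,v)
A=a[y-50:y+50,x-50:x+50];B=b[v-50:v+50,u-50:u+50]
cv2.imwrite("pics/g1.png",np.hstack([cv2.resize(A,(400,400)),cv2.resize(B,(400,400))])[:,:,::-1])
E
```

```text
7.7 [ 0.5865 -0.01    0.0488] [-0.015   0.3993 -0.0713  2.0683 -0.0028  0.5037  1.7332] gap 0.0938 F [ 0.2625 -0.0169 -0.7818] 0.0
338 186 344 244
```

View pics/g1.png

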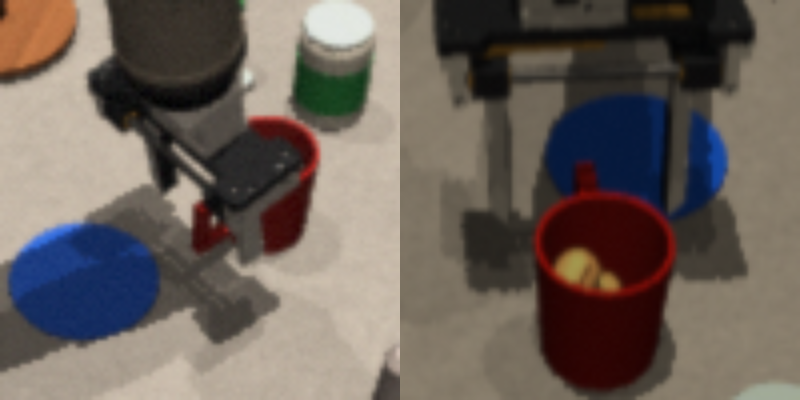

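The handle (scene half, x≈585) sits centred between the fingers (500 and 680). I'll close the gripper, then lift slightly.

Call:
step_arm(commands=[0, 0, 0, 0, 0, 0, 0, 0, 0, 0, 0, 0, 0, 0, 0, 0, 0, 0, 0, 0, 0, 0, 0, 0, 0, 0, 0, 0, 0, 0, 0, 0, 0, 0, 0, 0, 0, 0, 0, 0, 0, 0, 0, 0, 0, 0, 0, 0, 0, 0, 0, 0, 0, 0, 0, 0, 0, 0, 0, 0, 0, 0, 0, 0, 0, 0, 0, 0, 0, 0])

```text
time_s: 9.05
tcp_pos: [0.5861, -0.0098, 0.0475]
tool_rot: [-0.119, 0.989, 0.011, 0.085]
ft_force: [0.7, 1.3, -1.0]
finger_gap: 0.0118
finger_force: 29.9
```

```bash
python3 - <<'E'
from plan import *
s=log();T=T_of(s);p=T[:3,3]
plan([(T[:3,:3],p+[0,0,.12]),(T[:3,:3],p+[-.03,-.06,.22])],T)
E
```

```text
9.05 [ 0.5861 -0.0098  0.0475] [-0.0151  0.4014 -0.0714  2.0688 -0.0027  0.5028  1.7332] gap 0.0118 F [ 0.7067  1.3408 -0.9593] 29.927287604659796
[0.0, 0.0, 0.0, -0.103, 0.001, -0.591] rows>=1.9 
[0.0, 0.0, 0.0, 0.128, -0.255, -0.53] rows>=1.9
```

Call:
step_arm(commands=[0, 0, 0, -0.01, 0, -0.05, 0, 0, 0, 0, -0.02, 0, -0.12, 0, 0, 0, 0, -0.035, 0, -0.2, 0, 0, 0, 0, -0.05, 0, -0.28, 0, 0, 0, 0, -0.065, 0, -0.36, 0, 0, 0, 0, -0.08, 0, -0.44, 0, 0, 0, 0, -0.09, 0, -0.52, 0, 0, 0, 0, -0.103, 0.001, -0.591, 0, 0, 0, 0, -0.103, 0.001, -0.591, 0, 0, 0, 0, -0.103, 0.001, -0.591, 0])

```text
time_s: 10.3
tcp_pos: [0.5858, -0.0099, 0.167]
tool_rot: [-0.119, 0.989, 0.011, 0.085]
ft_force: [0.2, -0.4, -5.0]
finger_gap: 0.0117
finger_force: 30.0
```

```bash
cat > mugtilt.py <<'E'
from m import *
E
python3 - <<'E'
from plan import *
s=log();T=T_of(s)
b=snap("side","d2");a=snap("scene","s2");x,y=proj("side",[.62,0,.17])[0].astype(int);u,v=proj("scene",[.62,0,.17])[0].astype(int)
cv2.imwrite("pics/g2.png",np.hstack([cv2.resize(b[y-60:y+60,x-60:x+60],(400,400)),cv2.resize(a[v-60:v+60,u-60:u+60],(400,400))])[:,:,::-1])
E
```

```text
10.3 [ 0.5858 -0.0099  0.167 ] [-0.0114  0.2345 -0.0727  1.9794 -0.0173  0.7595  1.7403] gap 0.0117 F [ 0.2371 -0.4429 -5.0347] 29.994608759880066
```

View pics/g2.png

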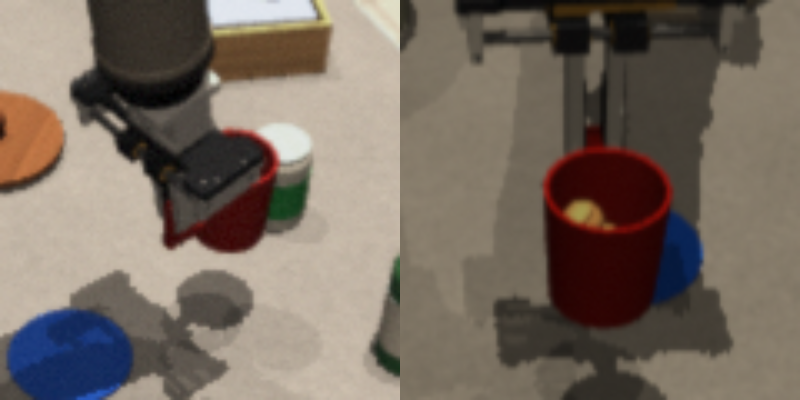

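The side half shows the mug hanging upright and clear of the table, and the scene half shows the walnuts still inside. Next I plan the carry and pour in mug poses.

```bash
cat > mug.py <<'E'
from kin import *
def mugT(c,z,h,tip=0.):
    "mug pose: tip about its y, away from the handle"
    M=np.eye(4);M[:3,:3]=(R.from_euler("z",h)*R.from_euler("y",-tip)).as_matrix();M[:3,3]=[c[0],c[1],z];return M
Tg=np.array([l for l in load()][5][1])  # tool at grip
h0=np.arctan2(-Tg[0,1],Tg[1,1])+np.pi
X=np.linalg.inv(mugT([.6505,.0057],0,h0))@Tg   # mug->tool
CAN=np.array([.4625,-.295])
def lipT(h,tip,lz,off=.025):
    M=mugT([0,0],0,h,tip);M[:3,3]=np.r_[CAN+off*np.array([np.cos(h),np.sin(h)]),lz]-M[:3,:3]@[-.04,0,.09];return M
def tools(Ms): return [((M@X)[:3,:3],(M@X)[:3,3]) for M in Ms]
E
python3 - <<'E'
from mug import *
print("grip pt in mug",(X@[0,0,-.019,1])[:3],np.degrees(h0),Tg[:3,3])
p=np.load("kin.npy");SG[:]=p[10:];p=p[:10]
s=env.state();T=T_of(s);h=np.radians(-105);r=np.radians
Ms=[mugT([.60,-.10],.16,r(-150)),mugT([.53,-.22],.17,r(-128)),lipT(h,0,.25)]+[lipT(h,r(a),z) for a,z in((22,.19),(45,.15),(63,.125),(80,.105),(95,.092),(110,.09))]
q=np.array(s["joints"])
for Rm,pos in tools(Ms):
    q,e=ik(Rm,pos,p,q,n=1);print(pos,q,e)
plan(tools(Ms),T,save=False)
print("pots",onz("scene",[[256,130],[188,187]],.1)[:,:2])
E
```

```text
grip pt in mug [ 0.0695 -0.0001  0.0662] 193.6825762293177 [ 0.5861 -0.0098  0.0475]
[ 0.5425 -0.133   0.2075] [ 0.2131  0.1621  0.0218  1.9639 -0.1705  0.9107  2.4345] 1.4431557131325829e-06
[ 0.4891 -0.2721  0.2175] [ 1.5008  0.4495 -1.18    1.8661  0.307   1.1012  2.68  ] 0.0967289347182113
[ 0.4283 -0.4218  0.2075] [ 1.4485  0.672  -1.18    1.7434  0.7231  1.2826  2.68  ] 0.8262280712253461
[ 0.4262 -0.4297  0.1904] [ 1.4467  0.556  -1.18    1.9024  0.9181  1.1736  2.68  ] 0.30625957935933457
[ 0.4286 -0.4207  0.1951] [ 1.2743  0.483  -1.133   2.0067  1.149   1.2508  2.4836] 8.817980201173237e-07
[ 0.4336 -0.4023  0.2004] [ 0.9464  0.5828 -1.0124  2.0435  1.3725  1.5359  2.1681] 1.4583546157743375e-06
[ 0.4402 -0.3774  0.2023] [ 0.6453  0.7551 -0.8672  2.0203  1.4903  1.8495  1.944 ] 1.160731611293354e-06
[ 0.4473 -0.3511  0.2016] [ 0.3255  0.8768 -0.6031  1.949   1.4687  2.      1.802 ] 1.2948320545751257e-06
[ 0.4549 -0.3226  0.2044] [-0.0716  0.9934 -0.2026  1.8494  1.3254  2.      1.7363] 1.4426439287092688e-06
[-0.008, -0.0, -0.045, 0.315, -0.546, -0.262] rows>=2.2 
[-0.01, 0.0, -0.06, 0.563, -0.468, -0.15] rows>=2.4 
[-0.011, 0.0, -0.063, 0.774, -0.221, -0.084] rows>=2.6 
[-0.0, 0.061, 0.0, 0.055, 0.0, 0.077] rows>=2.1 
[-0.0, 0.064, 0.0, -0.041, 0.0, -0.033] rows>=2.2 
[-0.0, 0.05, 0.0, -0.062, 0.0, -0.076] rows>=1.7 
[-0.0, 0.047, 0.0, -0.07, -0.0, -0.109] rows>=1.6 
[-0.0, 0.042, 0.0, -0.05, -0.0, -0.127] rows>=1.4 
[-0.0, 0.042, 0.0, 0.002, -0.0, -0.148] rows>=1.4 
pots [[ 0.1493 -0.3532]
 [ 0.4886 -0.4399]]
```

```bash
cat > t2.py <<'E'
from mug import *
p=np.load("kin.npy");SG[:]=p[10:];p=p[:10]
s=env.state();T=T_of(s);r=np.radians
for hs in ((-164,-160,-152,-142,-130,-122,-118),(-166,-164,-160,-152,-145,-140,-135)):
    zs=(.25,.20,.155,.13,.105,.092,.09);tp=(0,20,42,62,80,95,110)
    Ms=[mugT([.58,-.08],.16,r(-166)),mugT([.49,-.20],.17,r(-166))]+[lipT(r(h),r(a),z) for h,a,z in zip(hs,tp,zs)]
    q=np.array(s["joints"])
    for Rm,pos in tools(Ms):
        q,e=ik(Rm,pos,p,q,n=1);print(pos,q,round(e,4))
    plan(tools(Ms),T,save=False)
E
python3 t2.py
```

```text
[ 0.5156 -0.0959  0.2075] [ 0.1124  0.0764  0.0341  2.0601 -0.1121  0.8568  2.0365] 0.0
[ 0.4256 -0.2159  0.2175] [ 0.2528 -0.0084  0.2092  2.1169 -0.1551  0.9202  2.3723] 0.0
[ 0.3363 -0.331   0.2075] [-0.5784 -0.0372  1.317   2.1361 -0.1473  0.9458  2.68  ] 0.0
[ 0.3314 -0.3425  0.1964] [-0.5184  0.3117  1.1947  1.9999 -0.1465  1.1096  2.6693] 0.0
[ 0.3455 -0.357   0.1945] [-0.5435  0.6082  1.1051  1.8549 -0.0349  1.2467  2.6324] 0.0
[ 0.3738 -0.3641  0.2039] [-0.6308  0.839   1.058   1.7646  0.1111  1.3231  2.5981] 0.0
[ 0.4075 -0.3603  0.2023] [-0.7556  1.047   1.0212  1.7545  0.2564  1.31    2.5363] 0.0
[ 0.4316 -0.3442  0.2016] [-0.8571  1.2338  0.9921  1.7485  0.3532  1.3272  2.4517] 0.0
[ 0.4489 -0.3202  0.2044] [-0.9167  1.4265  0.9637  1.6997  0.417   1.4213  2.3811] 0.0
[-0.0, -0.0, -0.001, 0.401, -0.334, -0.277] rows>=1.9 
[-0.0, -0.0, 0.0, 0.565, -0.473, -0.148] rows>=2.4 
[-0.001, -0.0, -0.005, 0.573, -0.451, -0.049] rows>=2.3 
[0.0, 0.055, -0.011, 0.048, -0.048, 0.048] rows>=1.9 
[0.008, 0.061, -0.021, -0.043, -0.092, 0.002] rows>=2.2 
[0.019, 0.056, -0.021, -0.067, -0
[... 776 characters left out ...]
  0.3051  1.5763  2.3749] 0.0
[ 0.4179 -0.3322  0.2016] [-0.5609  1.1572  0.7844  1.5248  0.3956  1.6716  2.3533] 0.0
[ 0.4421 -0.3151  0.2044] [-0.6166  1.3292  0.7744  1.4722  0.4907  1.7628  2.3362] 0.0
[-0.0, -0.0, -0.001, 0.401, -0.334, -0.277] rows>=1.9 
[-0.0, -0.0, 0.0, 0.565, -0.473, -0.148] rows>=2.4 
[-0.0, -0.0, 0.0, 0.573, -0.428, -0.049] rows>=2.3 
[-0.0, 0.055, -0.005, 0.049, -0.024, 0.048] rows>=1.9 
[0.004, 0.061, -0.011, -0.037, -0.046, 0.003] rows>=2.1 
[0.015, 0.056, -0.016, -0.065, -0.078, -0.096] rows>=2.0 
[0.017, 0.05, -0.01, -0.091, -0.052, -0.105] rows>=1.8 
[0.014, 0.042, -0.002, -0.05, -0.025, -0.127] rows>=1.5 
[0.014, 0.041, 0.0, 0.002, -0.013, -0.149] rows>=1.5
```

```bash
sed -i 's/^for hs in .*/for hs in ((-178,-176,-168,-158,-148,-140,-135),):/; s/r(-166)),mugT(\[.49,-.20\],.17,r(-166))/r(-168)),mugT([.49,-.20],.17,r(-174))/' t2.py; python3 t2.py
```

```text
[ 0.5151 -0.0936  0.2075] [ 0.1058  0.0726  0.0317  2.0643 -0.1033  0.8525  1.9875] 0.0
[ 0.4241 -0.2068  0.2175] [ 0.2353 -0.0325  0.1921  2.1404 -0.1233  0.8985  2.1816] 0.0
[ 0.3313 -0.2994  0.2075] [ 0.3585 -0.0576  0.3628  2.1798 -0.1401  0.9084  2.4158] 0.0
[ 0.3234 -0.3045  0.1964] [0.2492 0.136  0.3099 2.0035 0.0818 1.1436 2.1684] 0.0
[ 0.3329 -0.3224  0.1945] [0.1294 0.395  0.2828 1.7946 0.2539 1.4069 2.1045] 0.0
[ 0.3582 -0.337   0.2039] [0.0033 0.6182 0.2702 1.6394 0.4233 1.6171 2.1031] 0.0
[ 0.39   -0.3401  0.2023] [-0.1217  0.8202  0.2693  1.5547  0.5826  1.7513  2.0982] 0.0
[ 0.4179 -0.3322  0.2016] [-0.2253  0.9828  0.2789  1.513   0.7072  1.8493  2.0827] 0.0
[ 0.4421 -0.3151  0.2044] [-0.3051  1.15    0.3029  1.4605  0.799   1.9697  2.0728] 0.0
[0.001, -0.0, 0.005, 0.4, -0.323, -0.276] rows>=1.9 
[0.003, -0.0, 0.016, 0.545, -0.46, -0.146] rows>=2.3 
[0.002, -0.0, 0.011, 0.511, -0.412, -0.037] rows>=2.1 
[-0.0, 0.055, -0.006, 0.049, -0.025, 0.048] rows>=1.9 
[0.008, 0.061, -0.021, -0.042, -0.092, 0.002] rows>=2.2 
[0.018, 0.056, -0.02, -0.067, -0.098, -0.097] rows>=2.1 
[0.025, 0.05, -0.014, -0.093, -0.073, -0.107] rows>=1.9 
[0.021, 0.041, -0.004, -0.05, -0.041, -0.13] rows>=1.6 
[0.014, 0.042, 0.0, 0.001, -0.012, -0.149] rows>=1.5
```

Call:
step_arm(commands=[0, 0, 0.001, 0.06, -0.05, -0.06, 0, 0, 0, 0.002, 0.15, -0.12, -0.13, 0, 0.001, 0, 0.004, 0.27, -0.22, -0.2, 0, 0.001, 0, 0.006, 0.4, -0.323, -0.276, 0, 0.002, 0, 0.01, 0.54, -0.44, -0.31, 0, 0.002, 0, 0.013, 0.67, -0.55, -0.35, 0, 0.003, 0, 0.016, 0.78, -0.65, -0.38, 0, 0.003, 0, 0.018, 0.87, -0.72, -0.4, 0, 0.004, 0, 0.02, 0.92, -0.76, -0.415, 0, 0.004, 0, 0.021, 0.945, -0.783, -0.422, 0])

```text
time_s: 11.65
tcp_pos: [0.4277, -0.21, 0.2182]
tool_rot: [-0.051, 0.995, 0.004, 0.086]
ft_force: [0.8, 0.0, -3.9]
finger_gap: 0.0117
finger_force: 30.0
```

Call:
step_arm(commands=[0, 0, 0.001, 0.04, -0.03, 0, 0, 0, 0, 0.002, 0.1, -0.08, -0.01, 0, 0.001, 0, 0.004, 0.18, -0.14, -0.01, 0, 0.001, 0, 0.006, 0.26, -0.21, -0.02, 0, 0.001, 0, 0.007, 0.34, -0.27, -0.025, 0, 0.001, 0, 0.009, 0.42, -0.34, -0.03, 0, 0.002, 0, 0.01, 0.48, -0.39, -0.035, 0, 0.002, 0, 0.011, 0.511, -0.412, -0.037, 0, 0.002, 0, 0.011, 0.511, -0.412, -0.037, 0, 0.002, 0, 0.011, 0.511, -0.412, -0.037, 0])

```text
time_s: 12.9
tcp_pos: [0.3358, -0.3018, 0.2078]
tool_rot: [-0.017, 0.996, 0.001, 0.086]
ft_force: [-0.1, 0.5, -4.1]
finger_gap: 0.0119
finger_force: 30.0
```

```bash
cat > t3.py <<'E'
from mug import *
s=log();T=T_of(s);r=np.radians
print("mug now",(T@np.linalg.inv(X))[:3,3])
a=snap("side","d3")
m=(lambda h:((h[...,0]<8)|(h[...,0]>172))&(h[...,1]>150)&(h[...,2]>40))(cv2.cvtColor(np.ascontiguousarray(a),cv2.COLOR_RGB2HSV))
M=T@np.linalg.inv(X);print("predicted rim c px",proj("side",(M@[0,0,.09,1])[:3]),"base c",proj("side",M[:3,3]))
x,y=proj("side",[.44,-.3,.15])[0].astype(int)
cv2.imwrite("pics/g3.png",cv2.resize(a[y-90:y+90,x-120:x+120],(800,600))[:,:,::-1]);print("crop origin",x-120,y-90)
hs=(-176,-168,-158,-148,-140,-135);zs=(.20,.155,.13,.105,.092,.09);tp=(20,42,62,80,95,110)
plan(tools([lipT(r(h),r(a),z) for h,a,z in zip(hs,tp,zs)]),T)
E
python3 t3.py
```

```text
12.9 [ 0.3358 -0.3018  0.2078] [ 0.418  -0.0317  0.2588  2.1804 -0.1359  0.8651  2.3647] gap 0.0119 F [-0.1168  0.507  -4.1446] 29.994672015309334
mug now [ 0.402  -0.2998  0.1604]
predicted rim c px [[328.5579 240.1771]] base c [[327.8324 260.9321]]
crop origin 220 167
[-0.0, 0.056, -0.005, 0.071, -0.012, 0.046] rows>=1.9 
[0.008, 0.061, -0.021, -0.042, -0.092, 0.002] rows>=2.2 
[0.019, 0.055, -0.021, -0.067, -0.097, -0.098] rows>=2.1 
[0.024, 0.05, -0.013, -0.093, -0.074, -0.107] rows>=1.9 
[0.022, 0.041, -0.005, -0.051, -0.04, -0.13] rows>=1.6 
[0.014, 0.042, 0.001, 0.002, -0.012, -0.149] rows>=1.5
```

View pics/g3.png

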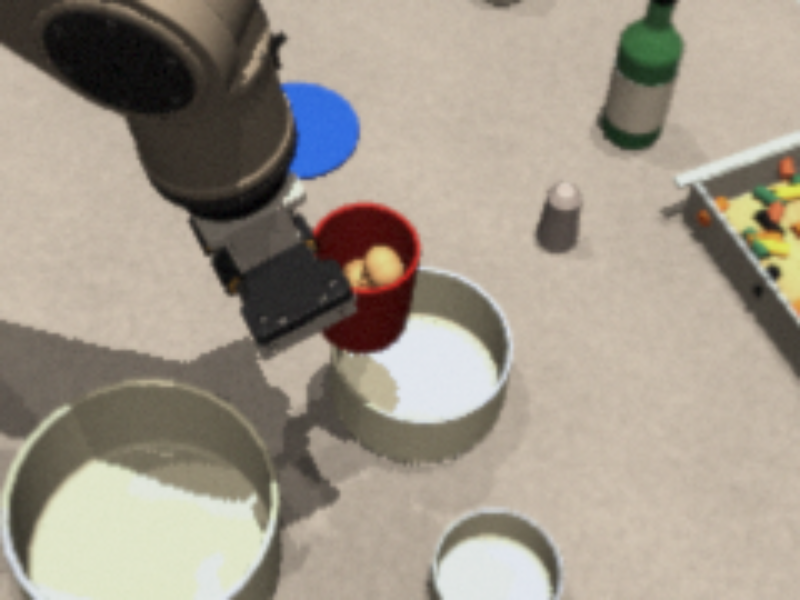

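The view confirms it: the upright mug's rim is at crop (365,250), as predicted, over the edge of the middle canister with its walnuts inside. I'll start tipping.

Call:
step_arm(commands=[0, 0.007, -0.001, 0.009, -0.002, 0.006, 0, 0, 0.014, -0.001, 0.018, -0.003, 0.012, 0, 0, 0.021, -0.002, 0.027, -0.005, 0.017, 0, 0, 0.028, -0.003, 0.036, -0.006, 0.023, 0, 0, 0.035, -0.003, 0.044, -0.008, 0.029, 0, 0, 0.042, -0.004, 0.053, -0.009, 0.035, 0, 0, 0.049, -0.004, 0.062, -0.011, 0.04, 0, 0, 0.056, -0.005, 0.071, -0.012, 0.046, 0, 0, 0.056, -0.005, 0.071, -0.012, 0.046, 0, 0, 0.056, -0.005, 0.071, -0.012, 0.046, 0])

```text
time_s: 14.2
tcp_pos: [0.3229, -0.3051, 0.1962]
tool_rot: [-0.032, 0.995, -0.003, -0.09]
ft_force: [0.5, -0.4, -3.4]
finger_gap: 0.0121
finger_force: 30.0
```

Call:
step_arm(commands=[0.001, 0.008, -0.003, -0.005, -0.012, 0, 0, 0.002, 0.015, -0.005, -0.011, -0.023, 0, 0, 0.003, 0.023, -0.008, -0.016, -0.035, 0.001, 0, 0.004, 0.031, -0.011, -0.021, -0.046, 0.001, 0, 0.005, 0.038, -0.013, -0.026, -0.058, 0.001, 0, 0.006, 0.046, -0.016, -0.032, -0.069, 0.002, 0, 0.007, 0.053, -0.018, -0.037, -0.081, 0.002, 0, 0.008, 0.061, -0.021, -0.042, -0.092, 0.002, 0, 0.008, 0.061, -0.021, -0.042, -0.092, 0.002, 0, 0.008, 0.061, -0.021, -0.042, -0.092, 0.002, 0])

```text
time_s: 15.45
tcp_pos: [0.3322, -0.3229, 0.1944]
tool_rot: [-0.098, 0.955, -0.028, -0.277]
ft_force: [-0.1, 0.0, -4.2]
finger_gap: 0.0117
finger_force: 30.0
```

Call:
step_arm(commands=[0.002, 0.007, -0.003, -0.008, -0.012, -0.012, 0, 0.005, 0.014, -0.005, -0.017, -0.024, -0.025, 0, 0.007, 0.021, -0.008, -0.025, -0.036, -0.037, 0, 0.01, 0.028, -0.011, -0.034, -0.049, -0.049, 0, 0.012, 0.034, -0.013, -0.042, -0.061, -0.061, 0, 0.014, 0.041, -0.016, -0.05, -0.073, -0.074, 0, 0.017, 0.048, -0.018, -0.059, -0.085, -0.086, 0, 0.019, 0.055, -0.021, -0.067, -0.097, -0.098, 0, 0.019, 0.055, -0.021, -0.067, -0.097, -0.098, 0, 0.019, 0.055, -0.021, -0.067, -0.097, -0.098, 0])

```text
time_s: 16.7
tcp_pos: [0.3575, -0.3375, 0.2039]
tool_rot: [-0.171, 0.882, -0.083, -0.432]
ft_force: [-0.5, -0.1, -3.2]
finger_gap: 0.0116
finger_force: 30.0
```

Call:
step_arm(commands=[0.003, 0.006, -0.002, -0.012, -0.009, -0.013, 0, 0.006, 0.013, -0.003, -0.023, -0.018, -0.027, 0, 0.009, 0.019, -0.005, -0.035, -0.028, -0.04, 0, 0.012, 0.025, -0.007, -0.047, -0.037, -0.054, 0, 0.015, 0.031, -0.008, -0.058, -0.046, -0.067, 0, 0.018, 0.038, -0.01, -0.07, -0.056, -0.08, 0, 0.021, 0.044, -0.011, -0.081, -0.065, -0.094, 0, 0.024, 0.05, -0.013, -0.093, -0.074, -0.107, 0, 0.024, 0.05, -0.013, -0.093, -0.074, -0.107, 0, 0.024, 0.05, -0.013, -0.093, -0.074, -0.107, 0])

```text
time_s: 17.95
tcp_pos: [0.3894, -0.3407, 0.2024]
tool_rot: [-0.223, 0.787, -0.157, -0.553]
ft_force: [-0.2, 0.0, -4.1]
finger_gap: 0.0118
finger_force: 30.0
```

Call:
step_arm(commands=[0.003, 0.005, -0.001, -0.006, -0.005, -0.016, 0, 0.006, 0.01, -0.001, -0.013, -0.01, -0.033, 0, 0.008, 0.015, -0.002, -0.019, -0.015, -0.049, 0, 0.011, 0.02, -0.003, -0.026, -0.02, -0.065, 0, 0.014, 0.026, -0.003, -0.032, -0.025, -0.081, 0, 0.017, 0.031, -0.004, -0.038, -0.03, -0.098, 0, 0.019, 0.036, -0.004, -0.045, -0.035, -0.114, 0, 0.022, 0.041, -0.005, -0.051, -0.04, -0.13, 0, 0.022, 0.041, -0.005, -0.051, -0.04, -0.13, 0, 0.022, 0.041, -0.005, -0.051, -0.04, -0.13, 0])

```text
time_s: 19.2
tcp_pos: [0.4173, -0.3328, 0.2016]
tool_rot: [-0.251, 0.693, -0.23, -0.635]
ft_force: [0.6, 0.6, -4.2]
finger_gap: 0.0118
finger_force: 30.0
```

Call:
step_arm(commands=[0.002, 0.005, 0, 0, -0.002, -0.019, 0, 0.004, 0.01, 0, 0, -0.003, -0.037, 0, 0.005, 0.016, 0, 0.001, -0.005, -0.056, 0, 0.007, 0.021, 0, 0.001, -0.006, -0.075, 0, 0.009, 0.026, 0.001, 0.001, -0.008, -0.093, 0, 0.011, 0.031, 0.001, 0.001, -0.009, -0.112, 0, 0.012, 0.037, 0.001, 0.002, -0.011, -0.13, 0, 0.014, 0.042, 0.001, 0.002, -0.012, -0.149, 0, 0.014, 0.042, 0.001, 0.002, -0.012, -0.149, 0, 0.014, 0.042, 0.001, 0.002, -0.012, -0.149, 0])

```text
time_s: 20.45
tcp_pos: [0.4417, -0.3156, 0.2046]
tool_rot: [0.244, -0.594, 0.293, 0.708]
ft_force: [0.2, -0.8, -3.0]
finger_gap: 0.0119
finger_force: 30.0
```

```bash
python3 - <<'E'
from mug import *
s=log();T=T_of(s);M=T@np.linalg.inv(X);print("tip",np.degrees(np.arccos(M[2,2])),"lip",(M@[-.04,0,.09,1])[:3])
a=snap("side","d4");b=snap("scene","s4")
cv2.imwrite("pics/g4.png",np.hstack([cv2.resize(a[200:330,280:410],(400,400)),cv2.resize(b[130:260,180:310],(400,400))])[:,:,::-1])
E
```

```text
20.45 [ 0.4417 -0.3156  0.2046] [-0.1633  1.0324  0.2289  1.6655  0.822   1.9382  2.0417] gap 0.0119 F [ 0.2015 -0.7752 -2.9547] 29.99475784599781
tip 109.96598762062702 lip [ 0.4446 -0.3132  0.0902]
```

View pics/g4.png

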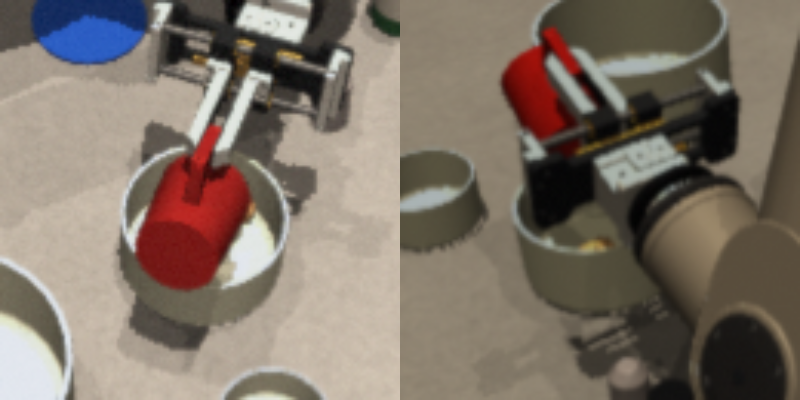

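The mug is tipped over the canister and some walnuts are visible inside it, around (250,210) in the side half and (595,245) in the scene half. I'll give it a short jiggle to free any stragglers, then work out the return path.

Call:
step_arm(commands=[0, 0.008, 0, 0.05, 0, 0, 0, 0, -0.01, 0, 0.08, 0, 0, 0, 0, 0.008, 0, 0.03, 0, 0, 0, 0, -0.01, 0, 0.08, 0, 0, 0, 0, 0.008, 0, 0.03, 0, 0, 0, 0, -0.01, 0, 0.08, 0, 0, 0, 0, 0.008, 0, 0.03, 0, 0, 0, 0, 0, 0, 0.1, 0, 0, 0, 0, 0, 0, 0.1, 0, 0, 0, 0, 0, 0, 0.1, 0, 0, 0])

```text
time_s: 21.8
tcp_pos: [0.4442, -0.3131, 0.2246]
tool_rot: [0.244, -0.594, 0.293, 0.709]
ft_force: [0.4, -0.3, -3.3]
finger_gap: 0.0118
finger_force: 30.0
```

```bash
python3 - <<'E'
from mug import *
s=log();T=T_of(s);r=np.radians
Ms=[lipT(r(-155),r(66),.17),lipT(r(-172),r(30),.22),mugT([.42,-.24],.17,r(-178)),mugT([.45,-.12],.14,r(-178)),mugT([.486,.011],.06,r(-178))]
plan(tools(Ms),T)
p,e=fit();print(e);q=np.array(s["joints"])
for Rm,pos in tools(Ms):
    q,e=ik(Rm,pos,p,q,n=1);print(pos,q,round(e,4))
E
```

```text
21.8 [ 0.4442 -0.3131  0.2246] [-0.1805  1.0054  0.2494  1.6705  0.826   1.9464  2.0697] gap 0.0118 F [ 0.4016 -0.3245 -3.3298] 29.997931122779846
[-0.056, -0.121, 0.011, 0.058, 0.182, 0.391] rows>=4.5 
[-0.029, -0.099, 0.037, 0.014, 0.201, 0.143] rows>=3.7 
[-0.002, -0.084, 0.017, -0.212, 0.336, 0.022] rows>=2.9 
[0.0, 0.0, 0.0, -0.142, 0.594, 0.18] rows>=2.0 
[0.0, 0.0, 0.0, -0.13, 0.646, 0.432] rows>=2.5 
0.028306110628384458
[ 0.3654 -0.3401  0.2498] [0.0251 0.5425 0.2542 1.7292 0.5284 1.6322 2.1464] 0.0
[ 0.3255 -0.3141  0.2363] [0.1932 0.205  0.3329 1.9072 0.1789 1.3032 2.194 ] 0.0
[ 0.3538 -0.2421  0.2175] [ 0.2068 -0.0789  0.3793  2.1905 -0.1088  0.8985  2.2811] 0.0
[ 0.3838 -0.1221  0.1875] [ 0.0862 -0.1039  0.1784  2.2844 -0.0687  0.8025  1.9408] 0.0
[0.4198 0.0089 0.1075] [-0.1322  0.0525  0.0205  2.354  -0.0116  0.5632  1.5294] 0.0
```

Call:
step_arm(commands=[-0.007, -0.015, 0.001, 0.007, 0.023, 0.049, 0, -0.014, -0.03, 0.003, 0.015, 0.046, 0.098, 0, -0.021, -0.045, 0.004, 0.022, 0.068, 0.147, 0, -0.028, -0.06, 0.005, 0.029, 0.091, 0.195, 0, -0.035, -0.076, 0.007, 0.036, 0.114, 0.244, 0, -0.042, -0.091, 0.008, 0.044, 0.137, 0.293, 0, -0.049, -0.106, 0.01, 0.051, 0.159, 0.342, 0, -0.056, -0.121, 0.011, 0.058, 0.182, 0.391, 0, -0.056, -0.121, 0.011, 0.058, 0.182, 0.391, 0, -0.056, -0.121, 0.011, 0.058, 0.182, 0.391, 0])

```text
time_s: 23.05
tcp_pos: [0.3654, -0.3396, 0.249]
tool_rot: [-0.191, 0.861, -0.1, -0.46]
ft_force: [0.6, 1.0, -3.7]
finger_gap: 0.012
finger_force: 30.0
```

Call:
step_arm(commands=[-0.004, -0.012, 0.005, 0.002, 0.025, 0.018, 0, -0.007, -0.025, 0.009, 0.004, 0.05, 0.036, 0, -0.011, -0.037, 0.014, 0.005, 0.075, 0.054, 0, -0.015, -0.05, 0.019, 0.007, 0.1, 0.072, 0, -0.018, -0.062, 0.023, 0.009, 0.126, 0.089, 0, -0.022, -0.074, 0.028, 0.011, 0.151, 0.107, 0, -0.025, -0.087, 0.032, 0.012, 0.176, 0.125, 0, -0.029, -0.099, 0.037, 0.014, 0.201, 0.143, 0, -0.029, -0.099, 0.037, 0.014, 0.201, 0.143, 0, -0.029, -0.099, 0.037, 0.014, 0.201, 0.143, 0])

```text
time_s: 24.3
tcp_pos: [0.3259, -0.3135, 0.2352]
tool_rot: [-0.071, 0.982, -0.011, -0.177]
ft_force: [0.7, -0.0, -3.1]
finger_gap: 0.0118
finger_force: 30.0
```

Call:
step_arm(commands=[0, -0.011, 0.002, -0.026, 0.042, 0.003, 0, -0.001, -0.021, 0.004, -0.053, 0.084, 0.006, 0, -0.001, -0.032, 0.006, -0.08, 0.126, 0.008, 0, -0.001, -0.042, 0.009, -0.106, 0.168, 0.011, 0, -0.001, -0.053, 0.011, -0.132, 0.21, 0.014, 0, -0.002, -0.063, 0.013, -0.159, 0.252, 0.017, 0, -0.002, -0.074, 0.015, -0.186, 0.294, 0.019, 0, -0.002, -0.084, 0.017, -0.212, 0.336, 0.022, 0, -0.002, -0.084, 0.017, -0.212, 0.336, 0.022, 0, -0.002, -0.084, 0.017, -0.212, 0.336, 0.022, 0])

```text
time_s: 25.55
tcp_pos: [0.3542, -0.2421, 0.217]
tool_rot: [-0.019, 0.996, 0.004, 0.086]
ft_force: [0.5, -0.1, -3.0]
finger_gap: 0.012
finger_force: 30.0
```

```bash
python3 - <<'E'
from mug import *
s=log();T=T_of(s);M=T@np.linalg.inv(X);print("mug",M[:3,3],np.degrees(np.arccos(M[2,2])))
a=snap("side","d5");b=snap("scene","s5")
cv2.imwrite("pics/g5.png",np.hstack([cv2.resize(a[200:330,280:410],(400,400)),cv2.resize(b[150:280,190:320],(400,400))])[:,:,::-1])
E
```

```text
25.55 [ 0.3542 -0.2421  0.217 ] [ 0.2779 -0.0962  0.2394  2.2147 -0.0934  0.879   2.1805] gap 0.012 F [ 0.4679 -0.0778 -2.9913] 29.99797135591507
mug [ 0.4204 -0.2396  0.1695] 0.18899455170573348
```

View pics/g5.png

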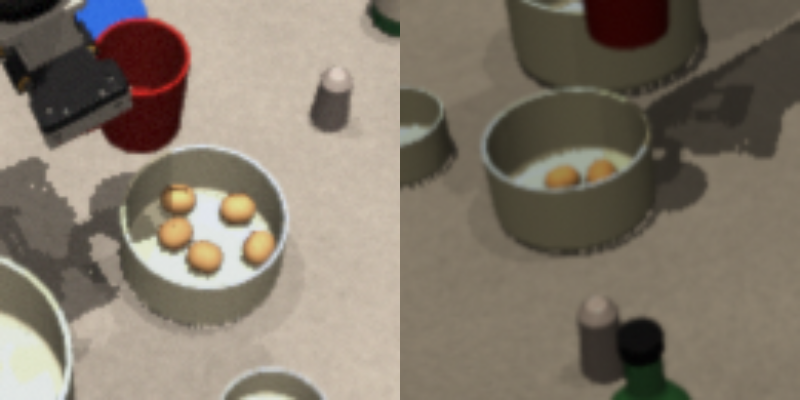

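All five walnuts are in the canister (side half: (178,198), (238,208), (175,233), (205,256), (258,247)). Next I place the mug on the mat.

```bash
python3 - <<'E'
from mug import *
from m import circ,edges
s=env.state();T=T_of(s);r=np.radians
plan(tools([mugT([.46,-.12],.11,r(-178)),mugT([.486,.011],.04,r(-178)),mugT([.486,.011],.009,r(-178))]),T)
for n,f,q in(("side","d5",(312,238,385,312)),("scene","s5",(210,172,282,238))):
    e=edges(cv2.imread(f"pics/{f}.png")[:,:,::-1],q)
    P=onz(n,e,.075)[:,:2]
    for a,b in((.0685,.0725),(.0735,.0775),(.068,.078)): print(n,*circ(P,a,b,.0012))
E
```

```text
[0.001, 0.0, 0.0, -0.165, 0.591, 0.334] rows>=2.2 
[-0.0, 0.0, 0.0, -0.091, 0.651, 0.371] rows>=2.4 
[-0.0, 0.0, 0.0, 0.027, -0.0, 0.152] rows>=0.5 
side [ 0.4589 -0.2971] 0.07212139067902806 94
side [ 0.463  -0.2948] 0.07613952218425346 85
side [ 0.4589 -0.2968] 0.07253072304865335 94
scene [ 0.5422 -0.2546] 0.06894149266089314 79
scene [ 0.4614 -0.2948] 0.07623640024730294 70
scene [ 0.5422 -0.2546] 0.06894149266089314 79
```

Call:
step_arm(commands=[0, 0, 0, -0.01, 0.04, 0.02, 0, 0, 0, 0, -0.03, 0.11, 0.06, 0, 0, 0, 0, -0.05, 0.2, 0.11, 0, 0, 0, 0, -0.08, 0.3, 0.17, 0, 0, 0, 0, -0.11, 0.4, 0.23, 0, 0, 0, 0, -0.14, 0.5, 0.28, 0, 0.001, 0, 0, -0.155, 0.56, 0.32, 0, 0.001, 0, 0, -0.165, 0.591, 0.334, 0, 0.001, 0, 0, -0.165, 0.591, 0.334, 0, 0.001, 0, 0, -0.165, 0.591, 0.334, 0])

```text
time_s: 26.9
tcp_pos: [0.3937, -0.1225, 0.1579]
tool_rot: [-0.017, 0.996, 0.001, 0.087]
ft_force: [0.0, -0.3, -3.2]
finger_gap: 0.0119
finger_force: 30.0
```

Call:
step_arm(commands=[0, 0, 0, -0.006, 0.05, 0.025, 0, 0, 0, 0, -0.02, 0.12, 0.07, 0, 0, 0, 0, -0.03, 0.21, 0.12, 0, 0, 0, 0, -0.043, 0.31, 0.175, 0, 0, 0, 0, -0.057, 0.41, 0.235, 0, 0, 0, 0, -0.07, 0.51, 0.29, 0, 0, 0, 0, -0.08, 0.58, 0.33, 0, 0, 0, 0, -0.091, 0.651, 0.371, 0, 0, 0, 0, -0.091, 0.651, 0.371, 0, 0, 0, 0, -0.091, 0.651, 0.371, 0])

```text
time_s: 28.15
tcp_pos: [0.4197, 0.0088, 0.0877]
tool_rot: [-0.017, 0.996, 0.001, 0.087]
ft_force: [-0.1, 0.5, -3.4]
finger_gap: 0.012
finger_force: 30.0
```

```bash
python3 - <<'E'
from mug import *
s=log();T=T_of(s);M=T@np.linalg.inv(X);print("mug",M[:3,3],np.degrees(np.arccos(M[2,2])))
plan(tools([mugT([.486,.011],.009,np.radians(-178))]),T,save=False)
from m import circ
for n in("side","scene"):
    a=camera(n);h=cv2.cvtColor(np.ascontiguousarray(a),cv2.COLOR_RGB2HSV)
    m=((h[...,0]<8)|(h[...,0]>172))&(h[...,1]>150)&(h[...,2]>40)
    x,y=proj(n,(M@[0,0,.09,1])[:3])[0].astype(int)
    e=cv2.Canny(m.astype(np.uint8)*255,50,100);yy,xx=np.nonzero(e);k=(abs(xx-x)<32)&(abs(yy-y)<32)
    print(n,*circ(onz(n,np.c_[xx,yy][k],M[2,3]+.09)[:,:2],.036,.043,.0015))
E
```

```text
28.15 [0.4197 0.0088 0.0877] [-0.0561  0.0909 -0.1505  2.3861  0.092   0.4958  1.3236] gap 0.012 F [-0.0603  0.5002 -3.3765] 29.99763496220112
mug [0.4861 0.0108 0.0404] 0.19556841511734074
[-0.0, 0.0, 0.0, 0.027, 0.0, 0.154] rows>=0.5 
side [0.4872 0.0122] 0.0371711871250907 29
scene [0.488  0.0116] 0.04205698165488299 44
```

Call:
step_arm(commands=[0, 0, 0, 0.005, 0, 0.03, 0, 0, 0, 0, 0.01, 0, 0.06, 0, 0, 0, 0, 0.015, 0, 0.09, 0, 0, 0, 0, 0.02, 0, 0.12, 0, 0, 0, 0, 0.027, 0, 0.15, 0, 0, 0, 0, 0.028, 0, 0.158, 0, 0, 0, 0, 0.029, 0, 0.166, 0, 0, 0, 0, 0.029, 0, 0.17, 0, 0, 0, 0, 0.029, 0, 0.17, 0, 0, 0, 0, 0.029, 0, 0.17, 0])

```text
time_s: 29.5
tcp_pos: [0.4201, 0.009, 0.0533]
tool_rot: [-0.017, 0.996, 0.001, 0.087]
ft_force: [0.1, 1.3, -3.9]
finger_gap: 0.0115
finger_force: 30.0
```

Call:
step_arm(commands=[0, 0, 0, 0, 0, 0.003, 0, 0, 0, 0, 0, 0, 0.006, 0, 0, 0, 0, 0.001, 0, 0.009, 0, 0, 0, 0, 0.002, 0, 0.012, 0, 0, 0, 0, 0.002, 0, 0.013, 0, 0, 0, 0, 0.002, 0, 0.013, 0, 0, 0, 0, 0.002, 0, 0.013, 0, 0, 0, 0, 0.002, 0, 0.013, 0, 0, 0, 0, 0.002, 0, 0.013, 0, 0, 0, 0, 0.002, 0, 0.013, 0])

```text
time_s: 30.75
tcp_pos: [0.42, 0.009, 0.0511]
tool_rot: [-0.017, 0.996, 0.001, 0.087]
ft_force: [-14.3, 0.9, 30.1]
finger_gap: 0.0118
finger_force: 30.0
```

Contact with the mat is felt. I ease back, open and withdraw.

Call:
step_arm(commands=[0, 0, 0, -0.001, 0, -0.006, 0, 0, 0, 0, -0.001, 0, -0.009, 0, 0, 0, 0, -0.001, 0, -0.009, 0, 0, 0, 0, -0.001, 0, -0.009, 0.1, 0, 0, 0, -0.001, 0, -0.009, 0.4, 0, 0, 0, -0.001, 0, -0.009, 0.7, 0, 0, 0, -0.001, 0, -0.009, 1, 0, 0, 0, -0.001, 0, -0.009, 1, 0, 0, 0, -0.001, 0, -0.009, 1, 0, 0, 0, -0.001, 0, -0.009, 1])

```text
time_s: 32.0
tcp_pos: [0.42, 0.009, 0.0523]
tool_rot: [-0.017, 0.996, 0.001, 0.087]
ft_force: [0.6, 0.1, 0.5]
finger_gap: 0.0686
finger_force: 0.0
```

```bash
python3 - <<'E'
from mug import *
s=log();T=T_of(s);z=T[:3,2]
T2=T.copy();T2[:3,3]-=z*.15
plan([(T[:3,:3],T[:3,3]-z*.15)],T)
# lid: tool down, y tangential-ish; knob from both views earlier
L=np.array([.538,.3317])
for yaw in (-178,-150,-130):
    print(yaw);plan([(tool(np.radians(yaw),0),[.47,.20,.2]),(tool(np.radians(yaw),0),[L[0],L[1],.14])],T2,save=False)
E
```

```text
32.0 [0.42   0.009  0.0523] [-0.069   0.1677 -0.1418  2.4144  0.1415  0.393   1.2728] gap 0.0686 F [0.5805 0.0709 0.4675] 0.0
[0.0, 0.0, 0.0, -0.0, -0.0, -0.75] rows>=2.4 
-178
[-0.0, 0.028, 0.0, -0.407, 0.945, 0.071] rows>=3.3 
[-0.0, -0.0, 0.0, -0.363, 0.647, 0.299] rows>=2.6 
-150
[-0.007, 0.027, -0.078, -0.407, 0.945, 0.071] rows>=3.3 
[0.0, 0.0, 0.0, -0.625, 0.398, 0.301] rows>=2.6 
-130
[-0.012, 0.026, -0.133, -0.407, 0.945, 0.071] rows>=4.6 
[0.0, 0.0, 0.0, -0.723, 0.162, 0.301] rows>=2.6
```

Call:
step_arm(commands=[0, 0, 0, 0, 0, -0.05, 1, 0, 0, 0, 0, 0, -0.15, 1, 0, 0, 0, 0, 0, -0.27, 1, 0, 0, 0, 0, 0, -0.39, 1, 0, 0, 0, 0, 0, -0.51, 1, 0, 0, 0, 0, 0, -0.63, 1, 0, 0, 0, 0, 0, -0.75, 1, 0, 0, 0, 0, 0, -0.75, 1, 0, 0, 0, 0, 0, -0.75, 1, 0, 0, 0, 0, 0, -0.75, 1])

```text
time_s: 33.25
tcp_pos: [0.3936, 0.0082, 0.1993]
tool_rot: [-0.017, 0.996, 0.001, 0.086]
ft_force: [0.0, 0.4, 1.1]
finger_gap: 0.0943
finger_force: 0.0
```

Call:
step_arm(commands=[0, 0.005, 0, -0.07, 0.16, 0.01, 1, 0, 0.01, 0, -0.14, 0.32, 0.02, 1, 0, 0.015, 0, -0.2, 0.47, 0.035, 1, 0, 0.02, 0, -0.27, 0.63, 0.05, 1, 0, 0.025, 0, -0.34, 0.79, 0.06, 1, 0, 0.028, 0, -0.407, 0.945, 0.071, 1, 0, 0.028, 0, -0.407, 0.945, 0.071, 1, 0, 0.028, 0, -0.407, 0.945, 0.071, 1, 0, 0.028, 0, -0.407, 0.945, 0.071, 1, 0, 0.028, 0, -0.407, 0.945, 0.071, 1])

```text
time_s: 34.5
tcp_pos: [0.4699, 0.1993, 0.2002]
tool_rot: [-0.017, 1.0, -0.001, -0.001]
ft_force: [-0.9, 0.7, 0.1]
finger_gap: 0.0942
finger_force: 0.0
```

```bash
python3 - <<'E'
from mug import *
from m import circ,edges
s=log();T=T_of(s)
b=snap("scene","s6");a=snap("side","d6");w=snap("wrist","w6");T=np.load("pics/w6.npy")
# mug upright check: rim circle and base
for n,im,q in(("scene",b,(325,200,395,262)),("side",a,(285,165,340,225))):
    h=cv2.cvtColor(np.ascontiguousarray(im),cv2.COLOR_RGB2HSV);m=((h[...,0]<8)|(h[...,0]>172))&(h[...,1]>150)&(h[...,2]>40)
    e=cv2.Canny(m.astype(np.uint8)*255,50,100);yy,xx=np.nonzero(e);k=(xx>q[0])&(xx<q[2])&(yy>q[1])&(yy<q[3])
    try: print("mug rim",n,*circ(onz(n,np.c_[xx,yy][k],.095)[:,:2],.037,.043,.0015),k.sum())
    except Exception as ex: print(n,ex,k.sum())
# lid in wrist
P=onz("wrist",edges(w,(0,0,640,260)),.018,T)[:,:2];k=np.hypot(*(P-[.538,.332]).T)<.1
if k.sum()>20: print("lid wrist",*circ(P[k],.074,.081,.0012))
print("lid px",proj("wrist",[.538,.332,.018],T))
for n,im,q in(("scene",b,(440,230,514,285)),("side",a,(260,122,312,162))):
    print("lid",n,*circ(onz(n,edges(im,q),.018)[:,:2],.075,.081,.0012))
    h=cv2.cvtColor(np.ascontiguousarray(im[q[1]:q[3],q[0]:q[2]]),cv2.COLOR_RGB2HSV);v=h[...,2].astype(float)
    kx=proj(n,[.538,.3317,.048])[0]-q[:2];print("knob top expected",kx)
plan([(tool(np.radians(-178),0),[.538,.3317,.14]),(tool(np.radians(-178),0),[.538,.3317,.018])],T_of(env.state()))
E
```

```text
34.5 [0.4699 0.1993 0.2002] [-0.2236  0.1837 -0.3403  1.9568  0.0721  1.0142  1.008 ] gap 0.0942 F [-0.9247  0.7326  0.0645] 0.0
mug rim scene [0.492  0.0104] 0.04035404002666523 33 107
mug rim side [0.4872 0.0087] 0.0394352110391569 35 143
lid wrist [0.5363 0.3337] 0.0770719550013748 246
lid px [[422.487  251.1543]]
lid scene [0.5377 0.3313] 0.07726717928902353 122
knob top expected [40.2086 18.8785]
lid side [0.5401 0.3315] 0.07695240135068869 46
knob top expected [25.4759 11.0049]
[-0.0, -0.0, -0.0, -0.363, 0.648, 0.3] rows>=2.6 
[-0.0, -0.0, -0.0, -0.001, 0.001, 0.61] rows>=2.0
```

Call:
step_arm(commands=[0, 0, 0, -0.07, 0.13, 0.06, 1, 0, 0, 0, -0.145, 0.26, 0.12, 1, 0, 0, 0, -0.22, 0.39, 0.18, 1, 0, 0, 0, -0.29, 0.52, 0.24, 1, 0, 0, 0, -0.363, 0.65, 0.3, 1, 0, 0, 0, -0.363, 0.65, 0.45, 1, 0, 0, 0, -0.363, 0.65, 0.6, 1, 0, 0, 0, -0.363, 0.65, 0.75, 1, 0, 0, 0, -0.363, 0.65, 0.75, 1, 0, 0, 0, -0.363, 0.65, 0.75, 1])

```text
time_s: 35.9
tcp_pos: [0.5382, 0.3327, 0.0509]
tool_rot: [-0.017, 1.0, -0.0, -0.0]
ft_force: [0.4, -0.4, 0.1]
finger_gap: 0.0939
finger_force: 0.0
```

```bash
python3 - <<'E'
from mug import *
from m import circ,edges
s=log();w=snap("wrist","w7");T=np.load("pics/w7.npy")
P=onz("wrist",edges(w,(0,0,640,300)),.018,T)[:,:2];k=np.hypot(*(P-[.538,.332]).T)<.095
print("lid wrist",*circ(P[k],.074,.081,.0012))
plan([(tool(np.radians(-178),0),[.5375,.332,.0215])],T_of(env.state()),save=False)
E
```

```text
35.9 [0.5382 0.3327 0.0509] [-0.4116  0.5467 -0.3222  1.8075  0.2258  0.8242  0.7614] gap 0.0939 F [ 0.4265 -0.43    0.1098] 0.0
lid wrist [0.5364 0.3346] 0.07675217991394233 556
[0.0, -0.0, -0.0, 0.005, -0.004, 0.149] rows>=0.5
```

Call:
step_arm(commands=[0, 0, 0, 0.003, 0, 0.05, 1, 0, 0, 0, 0.004, 0, 0.1, 1, 0, 0, 0, 0.004, 0, 0.147, 1, 0, 0, 0, 0.004, 0, 0.147, 1, 0, 0, 0, 0.004, 0, 0.147, 0, 0, 0, 0, 0.004, 0, 0.147, 0, 0, 0, 0, 0.004, 0, 0.147, 0, 0, 0, 0, 0.004, 0, 0.147, 0, 0, 0, 0, 0.004, 0, 0.147, 0, 0, 0, 0, 0.004, 0, 0.147, 0])

```text
time_s: 37.2
tcp_pos: [0.5369, 0.3323, 0.0204]
tool_rot: [-0.017, 1.0, -0.0, -0.001]
ft_force: [0.3, -0.1, -0.9]
finger_gap: 0.0375
finger_force: 0.0
```

Call:
step_arm(commands=[0, 0, 0, 0, 0, 0, 0, 0, 0, 0, 0, 0, 0, 0, 0, 0, 0, 0, 0, 0, 0, 0, 0, 0, 0, 0, 0, 0, 0, 0, 0, 0, 0, -0.05, 0, 0, 0, 0, 0, 0, -0.15, 0, 0, 0, 0, 0, 0, -0.27, 0, 0, 0, 0, 0, 0, -0.4, 0, 0, 0, 0, 0, 0, -0.53, 0, 0, 0, 0, 0, 0, -0.66, 0, 0, 0, 0, 0, 0, -0.75, 0])

```text
invalid input
```

```bash
cat > lid.py <<'E'
from mug import *
from m import circ,edges
s=log();T=T_of(s);z=T[2,3]-.0215+.018;c=T[:2,3]
for n in("scene","side","wrist"):
    im=snap(n,f"l{int(s['time_s']*100)}{n}");u,v=proj(n,[c[0],c[1],z],T)[0].astype(int)
    e=edges(im,(max(u-160,0),max(v-160,0),u+160,v+160),30,80);P=onz(n,e,z,T)[:,:2];k=np.hypot(*(P-c).T)<.095
    try:
        r=circ(P[k],.074,.082,.0012);print(n,r,"in tool",T[:3,:3].T[:2,:2]@(r[0]-c))
    except Exception as ex: print(n,ex)
E
python3 lid.py; python3 - <<'E'
from mug import *
T=T_of(env.state());Rd=tool(np.radians(-178),0)
plan([(Rd,[.47,.17,.22]),(Rd,[.44,-.01,.22]),(Rd,[.45,-.17,.2]),(Rd,[.462,-.295,.15])],T,save=False)
E
```

```text
37.2 [0.5369 0.3323 0.0204] [-0.4214  0.5852 -0.3109  1.8239  0.2442  0.7716  0.7456] gap 0.0375 F [ 0.2811 -0.0727 -0.8561] 0.0
scene (array([0.5359, 0.3325]), np.float64(0.07789378299608608), np.int64(101)) in tool [0.001  0.0003]
side (array([0.5358, 0.3252]), np.float64(0.07925238033670882), np.int64(42)) in tool [ 0.0014 -0.007 ]
wrist (array([0.5368, 0.3344]), np.float64(0.07725328636773371), np.int64(663)) in tool [0.0001 0.0021]
[-0.0, -0.0, 0.0, 0.364, -0.8, -0.997] rows>=4.3 
[-0.0, -0.0, 0.0, 0.182, -0.894, 0.001] rows>=2.9 
[-0.0, -0.0, 0.0, -0.023, -0.801, 0.101] rows>=2.6 
[-0.0, -0.0, 0.0, -0.038, -0.627, 0.25] rows>=2.2
```

Call:
step_arm(commands=[0, 0, 0, 0, 0, 0, 0, 0, 0, 0, 0, 0, 0, 0, 0, 0, 0, 0, 0, 0, 0, 0, 0, 0, 0, 0, 0, 0, 0, 0, 0, 0, 0, -0.05, 0, 0, 0, 0, 0, 0, -0.15, 0, 0, 0, 0, 0, 0, -0.27, 0, 0, 0, 0, 0, 0, -0.42, 0, 0, 0, 0, 0, 0, -0.57, 0, 0, 0, 0, 0, 0, -0.72, 0])

```text
time_s: 38.6
tcp_pos: [0.5371, 0.3324, 0.167]
tool_rot: [-0.018, 1.0, -0.0, -0.0]
ft_force: [-0.1, 1.0, -2.3]
finger_gap: 0.0242
finger_force: 30.0
```

```bash
python3 lid.py; python3 - <<'E'
from mug import *
T=T_of(env.state());Rd=tool(np.radians(-178),0)
plan([(Rd,[.47,.17,.22]),(Rd,[.44,-.01,.22]),(Rd,[.45,-.17,.2]),(Rd,[.462,-.295,.15])],T,save=False)
E
```

```text
38.6 [0.5371 0.3324 0.167 ] [-0.3847  0.4146 -0.3529  1.7259  0.1628  1.0306  0.8115] gap 0.0242 F [-0.088   1.0198 -2.3301] 29.99955140054226
scene (array([0.5358, 0.3321]), np.float64(0.07765795814476494), np.int64(101)) in tool [ 0.0014 -0.0003]
side (array([0.5404, 0.3305]), np.float64(0.08041443368828577), np.int64(52)) in tool [-0.0031 -0.002 ]
wrist (array([0.537 , 0.3338]), np.float64(0.0771502583241127), np.int64(639)) in tool [0.0001 0.0014]
[0.0, 0.0, -0.0, 0.367, -0.802, -0.266] rows>=2.9 
[0.0, 0.0, -0.0, 0.182, -0.894, -0.001] rows>=2.9 
[0.0, 0.0, -0.0, -0.022, -0.802, 0.099] rows>=2.6 
[0.0, 0.0, -0.0, -0.038, -0.627, 0.25] rows>=2.2
```

Call:
step_arm(commands=[0, 0, 0, 0.03, -0.06, -0.03, 0, 0, 0, 0, 0.08, -0.16, -0.07, 0, 0, 0, 0, 0.14, -0.29, -0.12, 0, 0, 0, 0, 0.2, -0.43, -0.16, 0, 0, 0, 0, 0.26, -0.57, -0.2, 0, 0, 0, 0, 0.31, -0.69, -0.24, 0, 0, 0, 0, 0.367, -0.802, -0.266, 0, 0, 0, 0, 0.367, -0.802, -0.266, 0, 0, 0, 0, 0.367, -0.802, -0.266, 0, 0, 0, 0, 0.367, -0.802, -0.266, 0])

```text
time_s: 40.0
tcp_pos: [0.4693, 0.1699, 0.2176]
tool_rot: [-0.018, 1.0, -0.0, -0.001]
ft_force: [0.2, 0.9, -2.1]
finger_gap: 0.024
finger_force: 30.0
```

Call:
step_arm(commands=[0, 0, 0, 0.02, -0.08, 0, 0, 0, 0, 0, 0.04, -0.2, 0, 0, 0, 0, 0, 0.07, -0.34, 0, 0, 0, 0, 0, 0.1, -0.48, 0, 0, 0, 0, 0, 0.13, -0.62, 0, 0, 0, 0, 0, 0.16, -0.76, 0, 0, 0, 0, 0, 0.182, -0.894, 0, 0, 0, 0, 0, 0.182, -0.894, 0, 0, 0, 0, 0, 0.182, -0.894, 0, 0, 0, 0, 0, 0.182, -0.894, 0, 0])

```text
time_s: 41.25
tcp_pos: [0.4394, -0.0098, 0.218]
tool_rot: [-0.018, 1.0, -0.0, -0.001]
ft_force: [0.1, 0.1, -1.1]
finger_gap: 0.024
finger_force: 30.0
```

Call:
step_arm(commands=[0, 0, 0, 0, -0.08, 0.01, 0, 0, 0, 0, -0.005, -0.2, 0.025, 0, 0, 0, 0, -0.01, -0.33, 0.04, 0, 0, 0, 0, -0.013, -0.46, 0.055, 0, 0, 0, 0, -0.016, -0.59, 0.07, 0, 0, 0, 0, -0.02, -0.7, 0.085, 0, 0, 0, 0, -0.022, -0.802, 0.1, 0, 0, 0, 0, -0.022, -0.802, 0.1, 0, 0, 0, 0, -0.022, -0.802, 0.1, 0, 0, 0, 0, -0.022, -0.802, 0.1, 0])

```text
time_s: 42.5
tcp_pos: [0.4494, -0.17, 0.1983]
tool_rot: [-0.018, 1.0, -0.0, -0.001]
ft_force: [0.2, -0.2, -1.7]
finger_gap: 0.0242
finger_force: 30.0
```

```bash
python3 lid.py; python3 - <<'E'
from mug import *
from m import circ,edges
T=T_of(env.state());Rd=tool(np.radians(-178),0)
w=cv2.imread(sorted(__import__("glob").glob("pics/l*wrist.png"),key=__import__("os").path.getmtime)[-1])[:,:,::-1]
P=onz("wrist",edges(w,(0,0,640,400),30,80),.075,T)[:,:2];k=(np.hypot(*(P-[.462,-.295]).T)<.09)
print("can px",proj("wrist",[.462,-.295,.075],T))
for a,b in((.069,.073),(.073,.0775)): print("can wrist",*circ(P[k],a,b,.001))
plan([(Rd,[.462,-.295,.13])],T,save=False)
E
```

```text
42.5 [ 0.4494 -0.17    0.1983] [ 0.2459  0.1168 -0.0207  2.0353  0.0042  0.9909  1.8296] gap 0.0242 F [ 0.2273 -0.2098 -1.6978] 29.99963980168104
scene (array([ 0.4486, -0.1711]), np.float64(0.077417367032257), np.int64(81)) in tool [ 0.0008 -0.0011]
side (array([ 0.4464, -0.174 ]), np.float64(0.07967688846295008), np.int64(75)) in tool [ 0.0031 -0.0039]
wrist (array([ 0.4493, -0.1684]), np.float64(0.07737753516699741), np.int64(675)) in tool [-0.      0.0016]
can px [[185.0426 210.5358]]
can wrist [ 0.4601 -0.2923] 0.06975616012358714 262
can wrist [ 0.4605 -0.2918] 0.07464681796662415 304
[-0.0, -0.0, 0.0, -0.041, -0.626, 0.342] rows>=2.3
```

```bash
python3 - <<'E'
from mug import *
T=T_of(env.state());Rd=tool(np.radians(-178),0)
plan([(Rd,[.4612,-.2934,.125]),(Rd,[.4612,-.2934,.0885])],T,save=False)
E
```

```text
[-0.0, -0.0, 0.0, -0.037, -0.618, 0.367] rows>=2.3 
[-0.0, -0.0, 0.0, -0.001, 0.001, 0.183] rows>=0.6
```

Call:
step_arm(commands=[0, 0, 0, -0.003, -0.06, 0.03, 0, 0, 0, 0, -0.01, -0.15, 0.07, 0, 0, 0, 0, -0.015, -0.26, 0.12, 0, 0, 0, 0, -0.02, -0.37, 0.18, 0, 0, 0, 0, -0.027, -0.48, 0.25, 0, 0, 0, 0, -0.033, -0.57, 0.31, 0, 0, 0, 0, -0.037, -0.618, 0.367, 0, 0, 0, 0, -0.037, -0.618, 0.367, 0, 0, 0, 0, -0.037, -0.618, 0.367, 0, 0, 0, 0, -0.037, -0.618, 0.367, 0])

```text
time_s: 43.9
tcp_pos: [0.4613, -0.2934, 0.1254]
tool_rot: [-0.018, 1.0, -0.001, -0.0]
ft_force: [0.4, 0.2, -2.1]
finger_gap: 0.0244
finger_force: 30.0
```

```bash
python3 lid.py; python3 - <<'E'
from mug import *
T=T_of(env.state());Rd=tool(np.radians(-178),0)
plan([(Rd,[.4612,-.2934,.0895])],T,save=False)
E
```

```text
43.9 [ 0.4613 -0.2934  0.1254] [ 0.4     0.3083  0.0572  1.9743 -0.0212  0.8598  2.0749] gap 0.0244 F [ 0.3694  0.2401 -2.0551] 29.99968931078911
scene (array([ 0.4607, -0.2943]), np.float64(0.07766999114393837), np.int64(80)) in tool [ 0.0006 -0.0009]
side (array([ 0.4588, -0.2984]), np.float64(0.07818354060866878), np.int64(76)) in tool [ 0.0027 -0.0049]
wrist (array([ 0.4611, -0.2918]), np.float64(0.07717704029544986), np.int64(640)) in tool [0.0001 0.0016]
[-0.0, -0.0, 0.0, -0.0, 0.001, 0.179] rows>=0.6
```

Call:
step_arm(commands=[0, 0, 0, 0, 0, 0.03, 0, 0, 0, 0, 0, 0, 0.06, 0, 0, 0, 0, 0, 0, 0.09, 0, 0, 0, 0, 0, 0, 0.12, 0, 0, 0, 0, 0, 0, 0.145, 0, 0, 0, 0, 0, 0, 0.16, 0, 0, 0, 0, 0, 0, 0.17, 0, 0, 0, 0, 0, 0, 0.18, 0, 0, 0, 0, 0, 0, 0.185, 0, 0, 0, 0, 0, 0, 0.185, 0])

```text
time_s: 45.3
tcp_pos: [0.4608, -0.2939, 0.0879]
tool_rot: [-0.017, 1.0, -0.0, -0.001]
ft_force: [0.1, 0.3, -1.1]
finger_gap: 0.0241
finger_force: 30.0
```

Call:
step_arm(commands=[0, 0, 0, 0, 0, 0.003, 0, 0, 0, 0, 0, 0, 0.006, 0, 0, 0, 0, 0, 0, 0.006, 0, 0, 0, 0, 0, 0, 0.006, 0, 0, 0, 0, 0, 0, 0.006, 0.3, 0, 0, 0, 0, 0, 0.006, 0.5, 0, 0, 0, 0, 0, 0.006, 0.8, 0, 0, 0, 0, 0, 0.006, 0.8, 0, 0, 0, 0, 0, 0.006, 0.8, 0, 0, 0, 0, 0, 0.006, 0.8])

```text
time_s: 46.55
tcp_pos: [0.4608, -0.2939, 0.0867]
tool_rot: [-0.017, 1.0, -0.0, -0.001]
ft_force: [0.6, 0.2, -0.1]
finger_gap: 0.0736
finger_force: 0.0
```

Call:
step_arm(commands=[0, 0, 0, 0, 0, 0, 0.8, 0, 0, 0, 0, 0, -0.03, 0.8, 0, 0, 0, 0, 0, -0.1, 0.8, 0, 0, 0, 0, 0, -0.2, 0.8, 0, 0, 0, 0, 0, -0.35, 0.8, 0, 0, 0, 0, 0, -0.5, 0.8, 0, 0, 0, 0, 0, -0.65, 0.8, 0, 0, 0, 0, 0, -0.8, 0.8, 0, 0, 0, 0, 0, -0.8, 0.8, 0, 0, 0, 0, 0, -0.8, 0.8])

```text
time_s: 47.8
tcp_pos: [0.4609, -0.2937, 0.2468]
tool_rot: [-0.017, 1.0, -0.0, -0.001]
ft_force: [0.3, 0.4, 0.1]
finger_gap: 0.0753
finger_force: 0.0
```

```bash
python3 - <<'E'
from mug import *
from m import circ,edges
s=log();c=np.array([.461,-.294]);z=.085
a=None
for n in("scene","side","wrist"):
    im=snap(n,f"f{n}");T=np.load(f"pics/f{n}.npy");u,v=proj(n,[c[0],c[1],z],T)[0].astype(int)
    e=edges(im,(max(u-160,0),max(v-160,0),u+160,v+160),30,80);P=onz(n,e,z,T)[:,:2];k=np.hypot(*(P-c).T)<.095
    print(n,*circ(P[k],.074,.082,.0012))
a=cv2.imread("pics/fside.png");b=cv2.imread("pics/fscene.png")
cv2.imwrite("pics/fin.png",np.hstack([cv2.resize(a[160:320,270:430],(400,400)),cv2.resize(b[130:290,220:380],(400,400))]))
E
```

```text
47.8 [ 0.4609 -0.2937  0.2468] [ 0.3901  0.1794  0.0668  1.8488 -0.0116  1.1146  2.0667] gap 0.0753 F [0.341  0.4261 0.1041] 0.0
scene [ 0.4617 -0.2948] 0.07700145487887339 84
side [ 0.4619 -0.2954] 0.07727104227991267 125
wrist [ 0.4606 -0.2923] 0.0768734265295455 514
```

View pics/fin.png

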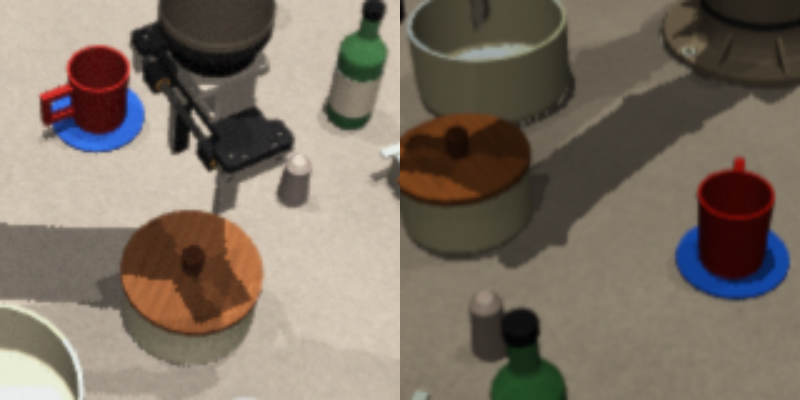

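The lid (side half, (192,270)) sits level on the canister and all three views agree on its centre. The empty mug stands upright on the mat ((98,88) side half, (735,225) scene half), and the gripper is clear of everything.

```bash
python3 -c "
from bench import env
print(env.sign_off())"
```

```text
the job is handed in; nothing more can be done
None
```

Job handed in, with no verdict returned: the final images show the lid seated level on the canister and the mug upright on the mat; all five walnuts were seen in the canister before the lid went on.

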